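# Fill the collet rack and slide it home

## Robot

A 7-joint arm with a two-finger parallel gripper is mounted at the origin on the work surface. World frame = base frame: x ahead of the robot, y to its left, z up, the work surface at z = 0. Lengths are in m, angles in rad, forces in N, time in s.
With the tool pointing down it reaches from about 0.35 to 0.9 m from the base axis. Payload 19.9 kg.
Tool frame: the origin (TCP) lies on the centre line of the jaws, within the pads' length; the fingertips stand 19 mm ahead of it and the grasp point (between the pads) is the TCP; x points along the fingers, y is the direction in which the jaws open and shut, and the axes are right-handed (so a half turn about x gives the same grasp; the last joint's range is limited). The gripper opens to 94 mm and grips with 3 to 60 N. Pads are 16 mm wide; open, the fingers measure 119 mm over their backs; the gripper's body (75 mm by 177 mm) begins 78 mm behind the grasp point.
Start: joints at [1.103, 0.417, -0.01, 1.614, 0.005, 1.111, -0.053], TCP at [0.258, -0.569, 0.224] pointing down, gripper open.
Joint ranges: [-2.81, 2.81], [-0.39, 2.02], [-1.27, 1.25], [0.06, 2.57], [-1.19, 4.33], [0.19, 2], [-2.82, 2.82]. Speed limits (rad/s): [1.89, 1.89, 2.39, 2.39, 3.01, 3.01, 3.01].

## Interface

Orientations are given as a rotation vector (axis times angle).
In Python, from workcell import r, camera, workorder gives the robot as it stands. The module is installed in compiled form; this text tells all that it offers.
- The arm moves only by the tool drive_tool, never from a script. Its argument "series" is a list of rows, each an object with "delta_rot": the turn, a rotation vector about the tool's x, y, z in rad, a list of three; "translation": the shift along the tool's x, y, z in m, a list of three; "grip": the gripper command: -1 is fully open, 1 is shut, values between are in proportion. A call has 1 to 8 rows; each row is the pose to reach, as a shift and turn from the pose commanded when the call began, along the tool's axes at that moment; what a row does not reach only later rows make up. A row lasts 1/12 s, in which the tool goes at most 41.7 mm and 7.16 degrees, less where a joint would pass 70% of its speed; a pose out of reach is approached as far as the arm can. A call with a gripper value outside its range is refused whole. The fingers move at their own pace and stop on an object; the grip force is fixed at half the most. Time passes only in rows, so rows that repeat a pose let the fingers close. It gives the time, the measured TCP pose, the force and the opening at its end, in the units of the state.
- r.state(): the state, without advancing time (a new reading comes with each control period).
- camera(name): name is "scene" or "top" or "wrist"; returns a dict with "color" (400x640x3 uint8, red, green, blue), "camera_matrix" (3x3 intrinsics, pixels), "rvec" (rotation vector, rad) and "tvec" (3), from world to camera coordinates, as OpenCV has them; the wrist camera has in their place "hand_eye" (4x4, takes a point from camera to tool coordinates, whose origin is the TCP and whose axes are the tool frame's). Camera axes: x right, y down, z forward; pixel columns grow to the right and rows downward; lengths in m; the calibration is good to about 2 mm. A picture is of the moment at which its call begins: read the wrist's pose just before it. There is no depth.
- workorder.close_job(): hands the job in, once; it reports no verdict.
The state is a dict: "time": time; "joint_positions": joint angles; "joint_velocities": joint speeds; "joint_torque": joint torques, N m; "position": TCP position; "orientation": TCP orientation; "contact_force": force on the tool from outside, world axes, zero at the start; "ft_torque": the same for the moment, N m; "gripper_width": opening from 0.0 (shut) to 1.0 (fully open).
Only numpy, scipy, OpenCV 4.12 (cv2) and the standard library are available. Lean on these libraries where they do the work, as an engineer would, in place of code of your own. Each camera call takes 0.05 s, during which the arm holds its last target.

## Task

Slide the collet rack along the bench, without lifting or tipping it, from its home outline on the left onto the outline in the middle. There, drop every collet and every clamping nut that lies on the bench into its own bore, so that all sit upright and fully home, each collet beside the nut of its size. Then slide the filled rack back so that it stands squarely inside its home outline, and leave the wooden block, the blue case and the brush alone.

Things in the scene. Friction and masses are not known exactly. Their poses are not given: they have to be found in the camera images.
- rack: grey plastic rack block, loose, 156 (its x) x 250 (its y) x 28 mm high, 0.7 kg. Six round blind bores, 14 mm deep, in its top: three rows along y, in each a collet bore on the -x side and a nut bore on the +x side; the row nearest the grip rib takes the small pair, then middle-sized, then large at the +y end. Rib at the -y end. Origin: centre of the underside
- rib_top (a point): middle of the top edge of the rack's grip rib: an upright plate 14 mm thick (y), 60 mm wide (x), from the deck at 28 mm to 72 mm above the underside, 28 mm of free deck behind it before the first bores (rack frame: x 0, y -106, z 72 mm)
- home_place: the rack's home, on the left of the bench: a black painted rectangle, inside 180 (x) x 274 (y) mm, 12 mm more than the rack on every side, flat paint. Origin: its centre on the bench; the rack belongs with its x and y axes along this one's, rib towards -y
- fill_place: the filling place, in the middle of the bench: a black painted rectangle just like the home one (inside 180 x 274 mm). Origin: its centre on the bench; the rack stands on it with its x and y axes along this one's, rib towards -y
- wood_block: wooden block 50 x 70 x 40 mm high, a bystander. Origin: centre of the underside
- case: shut blue plastic case 85 x 190 x 45 mm high with a small carrying handle, a bystander. Origin: centre of the underside
- brush: wooden bench brush 35 x 150 x 43 mm high standing on its bristles, a bystander. Origin: centre of the underside
- collet_s: small collet: a bright slotted steel cylinder 26 mm in diameter and 26 mm high, standing upright on the bench; lower rim bevelled 2 mm; the small hole in its top plays no part. May be absent. Origin: centre of the underside, z up along its axis
- nut_s: small clamping nut: a dark steel round nut with notched rim and a wide hole in its top, 40 mm in diameter and 22 mm high, lying flat on the bench; lower rim bevelled 2 mm; the hole is blind, 14 mm deep, and plays no part. May be absent. Origin: centre of the underside, z up along its axis
- bore_collet_s (a point): centre of the mouth of the bore for the small collet, 30 mm wide (4 mm wider than the collet), 14 mm deep (rack frame: x -39, y -49, z 28 mm)
- bore_nut_s (a point): centre of the mouth of the bore for the small nut, 44 mm wide (4 mm wider than the nut), 14 mm deep (rack frame: x 39, y -49, z 28 mm)
- collet_m: middle-sized collet: a bright slotted steel cylinder 33 mm in diameter and 30 mm high, standing upright on the bench; lower rim bevelled 2 mm; the small hole in its top plays no part. May be absent. Origin: centre of the underside, z up along its axis
- nut_m: middle-sized clamping nut: a dark steel round nut with notched rim and a wide hole in its top, 48 mm in diameter and 24 mm high, lying flat on the bench; lower rim bevelled 2 mm; the hole is blind, 14 mm deep, and plays no part. May be absent. Origin: centre of the underside, z up along its axis
- bore_collet_m (a point): centre of the mouth of the bore for the middle-sized collet, 37 mm wide (4 mm wider than the collet), 14 mm deep (rack frame: x -39, y 11, z 28 mm)
- bore_nut_m (a point): centre of the mouth of the bore for the middle-sized nut, 52 mm wide (4 mm wider than the nut), 14 mm deep (rack frame: x 39, y 11, z 28 mm)
- collet_l: large collet: a bright slotted steel cylinder 41 mm in diameter and 34 mm high, standing upright on the bench; lower rim bevelled 2 mm; the small hole in its top plays no part. May be absent. Origin: centre of the underside, z up along its axis
- nut_l: large clamping nut: a dark steel round nut with notched rim and a wide hole in its top, 56 mm in diameter and 26 mm high, lying flat on the bench; lower rim bevelled 2 mm; the hole is blind, 14 mm deep, and plays no part. May be absent. Origin: centre of the underside, z up along its axis
- bore_collet_l (a point): centre of the mouth of the bore for the large collet, 45 mm wide (4 mm wider than the collet), 14 mm deep (rack frame: x -39, y 79, z 28 mm)
- bore_nut_l (a point): centre of the mouth of the bore for the large nut, 60 mm wide (4 mm wider than the nut), 14 mm deep (rack frame: x 39, y 79, z 28 mm)
Mind the look-alikes: they are no part of the job. Leave any turquoise look-alike of the collet_m alone. Leave any turquoise look-alike of the nut_m alone.

How it is judged:
By the outcome, as a careful person would: the job done as asked, in the order asked, and still so for the second after the job is handed in, with the robot touching nothing.
Of collet_s, nut_s, collet_m, nut_m, collet_l, nut_l only 4 to 6 are there at a start; the rules pass over those that are not, and their reading is None.
At some moment in a run one of nut_s, nut_m, nut_l may be knocked a few centimetres aside while the robot is not near it.
It also fails if it takes over 210 s, if anything falls off the work surface, if the arm or the gripper's body presses on something with over 40 N, if the wrist force passes 120 N, or if a joint passes its speed limit or range.

## Working session

There is one attempt and no reset: what is moved stays moved. The work goes in short steps, Python scripts to look and compute and a tool call to move; the robot and the scene stay as the last step left them, time stands still between calls to the robot, and variables do not carry over. Pictures are saved under pics/ and viewed, and the job is handed in when it is done.

Besides the shell and the picture viewer there is one more tool, called after ">>>" as name([rows], argument=value, ...), one row to a line, values as JSON. drive_tool: Moves the arm, as the interface text tells. Its arguments: {"type":"object","properties":{"series":{"type":"array"}},"required":["series"]}

```bash
mkdir -p pics; ls; cat > h.py <<'E'
import numpy as np, cv2
from scipy.spatial.transform import Rotation as R
from workcell import r, camera, workorder
np.set_printoptions(precision=4,suppress=True)
def snap(name,fn):
    s=r.state(); c=camera(name); 
    cv2.imwrite('pics/'+fn+'.png',c['color'][:,:,::-1]); 
    d={k:np.array(v) for k,v in c.items()}
    d['pos']=s['position'];d['ori']=s['orientation']
    np.savez('pics/'+fn+'.npz',**d); return d
def camT(d):
    """returns Rwc (cam->world), origin"""
    if 'rvec' in d:
        Rm=R.from_rotvec(np.array(d['rvec']).ravel()).as_matrix(); t=np.array(d['tvec']).ravel()
        return Rm.T,-Rm.T@t
    H=np.array(d['hand_eye']); Rt=R.from_rotvec(d['ori']).as_matrix()
    return Rt@H[:3,:3], Rt@H[:3,3]+np.array(d['pos'])
def ray(d,uv):
    K=d['camera_matrix']; Rw,o=camT(d)
    return o, Rw@np.linalg.solve(K,np.array([uv[0],uv[1],1.0]))
def onz(d,uv,z):
    o,v=ray(d,uv); return o+v*(z-o[2])/v[2]
def proj(d,p):
    Rw,o=camT(d); q=d['camera_matrix']@(Rw.T@(np.array(p)-o)); return q[:2]/q[2]
def tri(obs):
    A=np.zeros((3,3));b=np.zeros(3)
    for d,uv in obs:
        o,v=ray(d,uv); v=v/np.linalg.norm(v); P=np.eye(3)-np.outer(v,v); A+=P;b+=P@o
    return np.linalg.solve(A,b)
def load(fn): return dict(np.load('pics/'+fn+'.npz'))
def st():
    s=r.state(); Rm=R.from_rotvec(s['orientation']).as_matrix()
    print('t',round(s['time'],2),'pos',np.array(s['position']),'F',np.array(s['contact_force']),'w',round(s['gripper_width'],3)); print('toolaxes cols\n',Rm); print('q',np.array(s['joint_positions']))
    return s
E
python3 - <<'E'
from h import *
st()
for n in ['scene','top','wrist']:
    d=snap(n,n+'0'); print(n,camT(d)[1],d['camera_matrix'][0,0])
E
```

```text
pics
t 0.0 pos [ 0.258  -0.5689  0.2238] F [-0.2406 -0.5747  0.1329] w 1.002
toolaxes cols
 [[-0.0006  0.413  -0.9107]
 [ 0.001  -0.9107 -0.413 ]
 [-1.     -0.0012  0.0001]]
q [ 1.1035  0.418  -0.0103  1.6141  0.0047  1.1107 -0.053 ]
scene [ 1.1407 -0.4167  1.1032] 509.17229256213574
top [0.4848 0.0253 1.0871] 372.37751981427965
wrist [ 0.3286 -0.5393  0.3831] 289.290605510338
```

View pics/scene0.png

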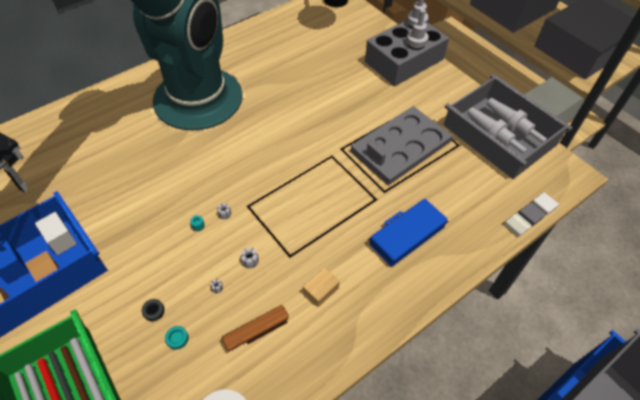

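View pics/top0.png

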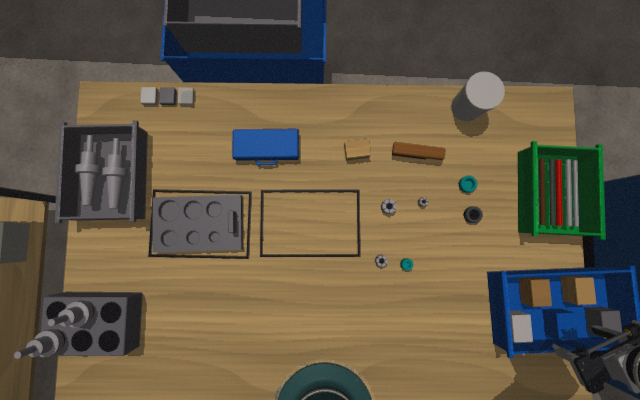

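View pics/wrist0.png

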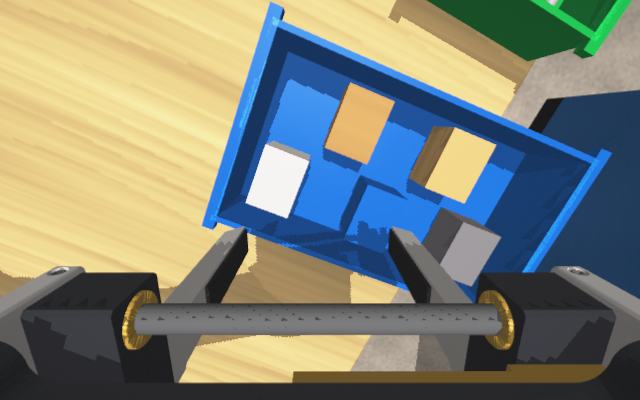

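```bash
python3 - <<'E'
from h import *
im=cv2.imread('pics/top0.png')
cv2.imwrite('pics/top0a.png',cv2.resize(im[180:280,355:495],None,fx=5.6,fy=5.6,interpolation=cv2.INTER_CUBIC))
cv2.imwrite('pics/top0b.png',cv2.resize(im[180:270,140:370],None,fx=3.4,fy=3.4,interpolation=cv2.INTER_CUBIC))
d=load('top0')
for nm,uv,z in [('cA',(389,206),.03),('cB',(423,202),.026),('cC',(382,261),.03),('nut',(473,215),.024),('tn',(468,184),.024),('tc',(407,264),.03),('hole',(236,222),.07)]:
    print(nm,onz(d,uv,z))
E
```

```text
cA [ 0.5758 -0.1799  0.03  ]
cB [ 0.5886 -0.2783  0.026 ]
cC [ 0.4206 -0.1588  0.03  ]
nut [ 0.5529 -0.4215  0.024 ]
tn [ 0.6424 -0.41    0.024 ]
tc [ 0.413  -0.2289  0.03  ]
hole [0.5243 0.2457 0.07  ]
```

View pics/top0a.png

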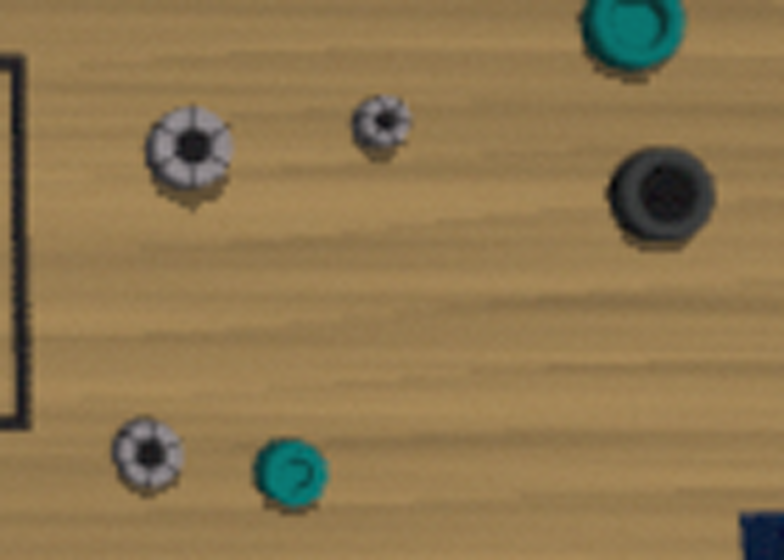

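View pics/top0b.png

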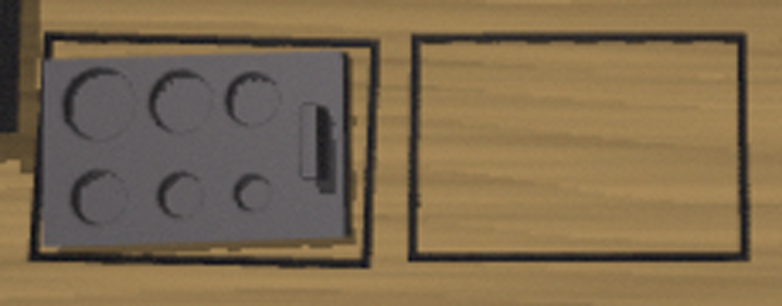

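```bash
cat >> h.py <<'E'
def go(p,adeg,s=None):
    s=s or r.state(); R0=R.from_rotvec(s['orientation']).as_matrix()
    a=np.radians(adeg); x=np.array([0,0,-1.]); y=np.array([np.cos(a),np.sin(a),0]); z=np.cross(x,y)
    Rt=np.c_[x,y,z]; dr=R.from_matrix(R0.T@Rt).as_rotvec(); t=R0.T@(np.array(p)-np.array(s['position']))
    print('dist',np.linalg.norm(t),'translation',np.round(t,4),'delta_rot',np.round(dr,4))
E
python3 - <<'E'
from h import *
go([.5,-.3,.25],-90)
# outlines: dark thresholds refine by line fits in top and scene
for n in ['top0','scene0']:
    d=load(n); print(n)
    from itertools import product
    for nm,c in [('fill',[(.59,.19),(.59,-.1),(.42,-.1),(.42,.19)])]:
        for x,y in c: print(nm,x,y,proj(d,[x,y,0]))
E
```

```text
dist 0.36270743052032045 translation [-0.0259 -0.145  -0.3314] delta_rot [0.4258 0.0002 0.0009]
top0
fill 0.59 0.19 [260.8768 200.7272]
fill 0.59 -0.1 [359.7571 201.7446]
fill 0.42 -0.1 [359.8506 260.3621]
fill 0.42 0.19 [259.3528 259.379 ]
scene0
fill 0.59 0.19 [369.1377 192.463 ]
fill 0.59 -0.1 [280.2687 248.9697]
fill 0.42 -0.1 [243.4098 203.8828]
fill 0.42 0.19 [330.1609 153.6711]
```

```bash
python3 - <<'E'
from h import *
im=cv2.imread('pics/scene0.png')
cv2.imwrite('pics/scene0a.png',cv2.resize(im[95:265,240:470],None,fx=3.4,fy=3.4,interpolation=cv2.INTER_CUBIC))
E
```

```text
(no output)
```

View pics/scene0a.png

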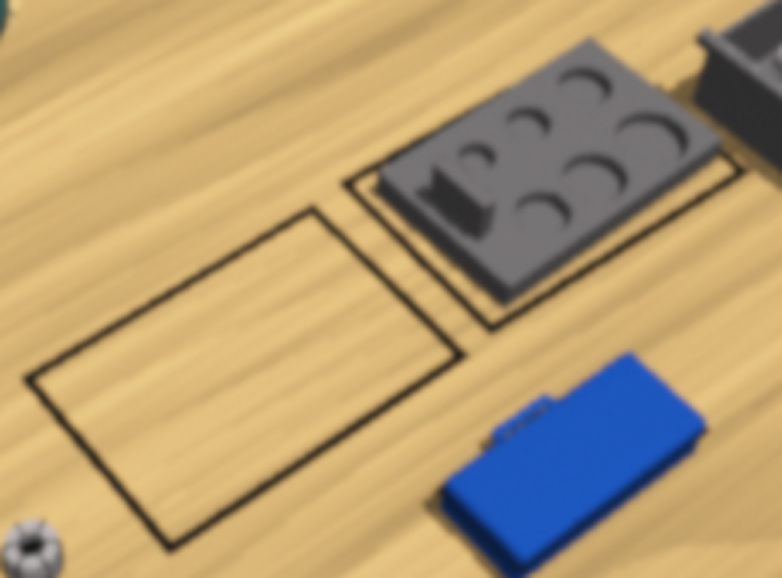

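The scene view shows the rack a little turned within its home outline (rib end at about 375–510, 180–300 in the crop). The fill outline is clear, and the case sits close on the +x side. I'll move over the parts and look.

>>> drive_tool([
  {"translation":[-0.026,-0.145,-0.331],"delta_rot":[0.426,0,0.001],"grip":-1},
  {"translation":[-0.026,-0.145,-0.331],"delta_rot":[0.426,0,0.001],"grip":-1},
  {"translation":[-0.026,-0.145,-0.331],"delta_rot":[0.426,0,0.001],"grip":-1},
  {"translation":[-0.026,-0.145,-0.331],"delta_rot":[0.426,0,0.001],"grip":-1},
  {"translation":[-0.026,-0.145,-0.331],"delta_rot":[0.426,0,0.001],"grip":-1},
  {"translation":[-0.026,-0.145,-0.331],"delta_rot":[0.426,0,0.001],"grip":-1},
  {"translation":[-0.026,-0.145,-0.331],"delta_rot":[0.426,0,0.001],"grip":-1},
  {"translation":[-0.026,-0.145,-0.331],"delta_rot":[0.426,0,0.001],"grip":-1},
])

```text
time: 0.82
position: [0.4756, -0.3265, 0.2479]
orientation: [2.221, -0.001, -2.221]
contact_force: [0.4, 0.3, -0.3]
gripper_width: 0.996
```

```bash
python3 - <<'E'
from h import *
st(); snap('wrist','w1'); snap('top','top1')
go([.53,.2,.25],-90)
E
```

```text
t 0.82 pos [ 0.4756 -0.3265  0.2479] F [ 0.3613  0.3376 -0.2969] w 0.996
toolaxes cols
 [[ 0.     -0.0002 -1.    ]
 [-0.0009 -1.      0.0002]
 [-1.      0.0009 -0.    ]]
q [ 0.6072  0.3112 -0.0735  1.7093  0.0258  1.1215 -1.045 ]
dist 0.5247319100680211 translation [-0.0014 -0.5218 -0.0553] delta_rot [ 0.0086 -0.002   0.0008]
```

View pics/w1.png

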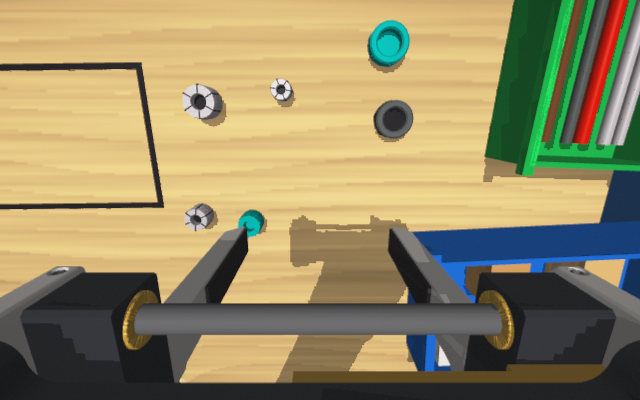

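Wrist view: collets at (203,100), (282,89), (200,216); dark nut at (394,118); turquoise nut (389,42) and turquoise collet (252,221). Going on to the rack.

>>> drive_tool([
  {"translation":[0,-0.5,-0.03],"delta_rot":[0,0,0],"grip":-1},
  {"translation":[0,-0.5,-0.03],"delta_rot":[0,0,0],"grip":-1},
  {"translation":[0,-0.5,-0.03],"delta_rot":[0,0,0],"grip":-1},
  {"translation":[0,-0.5,-0.03],"delta_rot":[0,0,0],"grip":-1},
  {"translation":[0,-0.5,-0.03],"delta_rot":[0,0,0],"grip":-1},
  {"translation":[0,-0.5,-0.03],"delta_rot":[0,0,0],"grip":-1},
  {"translation":[0,-0.5,-0.03],"delta_rot":[0,0,0],"grip":-1},
  {"translation":[0,-0.5,-0.03],"delta_rot":[0,0,0],"grip":-1},
])

```text
time: 1.58
position: [0.4942, 0.0063, 0.2475]
orientation: [2.221, -0.002, -2.221]
contact_force: [1.4, -0.8, -1.8]
gripper_width: 0.999
```

```bash
python3 - <<'E'
from h import *
st(); snap('wrist','w2')
go([.53,.2,.25],-90)
E
```

```text
t 1.58 pos [0.4942 0.0063 0.2475] F [ 1.3609 -0.7561 -1.7699] w 0.999
toolaxes cols
 [[ 0.0003 -0.0003 -1.    ]
 [-0.0011 -1.      0.0003]
 [-1.      0.0011 -0.0003]]
q [ 0.1889  0.1709 -0.2949  1.8965  0.0573  1.0819 -1.6999]
dist 0.1888876597002357 translation [-0.002  -0.1852 -0.037 ] delta_rot [ 0.0076 -0.0007  0.0014]
```

>>> drive_tool([
  {"translation":[0,-0.165,-0.025],"delta_rot":[0,0,0],"grip":-1},
  {"translation":[0,-0.165,-0.025],"delta_rot":[0,0,0],"grip":-1},
  {"translation":[0,-0.165,-0.025],"delta_rot":[0,0,0],"grip":-1},
  {"translation":[0,-0.165,-0.025],"delta_rot":[0,0,0],"grip":-0.5},
  {"translation":[0,-0.165,-0.025],"delta_rot":[0,0,0],"grip":-0.3},
  {"translation":[0,-0.165,-0.025],"delta_rot":[0,0,0],"grip":-0.3},
])

```text
time: 2.13
position: [0.5193, 0.1716, 0.2468]
orientation: [2.219, 0.004, -2.22]
contact_force: [-0.2, 0.1, -0.8]
gripper_width: 0.825
```

```bash
python3 - <<'E'
from h import *
st(); snap('wrist','w3')
E
```

```text
t 2.13 pos [0.5193 0.1716 0.2468] F [-0.2075  0.1161 -0.7976] w 0.825
toolaxes cols
 [[-0.0008  0.0037 -1.    ]
 [-0.0004 -1.     -0.0037]
 [-1.      0.0004  0.0008]]
q [-0.0468  0.2801 -0.3941  1.773   0.1186  1.1127 -2.0468]
```

View pics/w2.png

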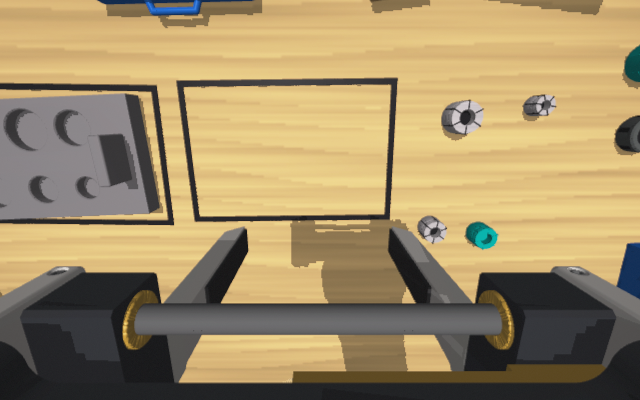

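View pics/w3.png

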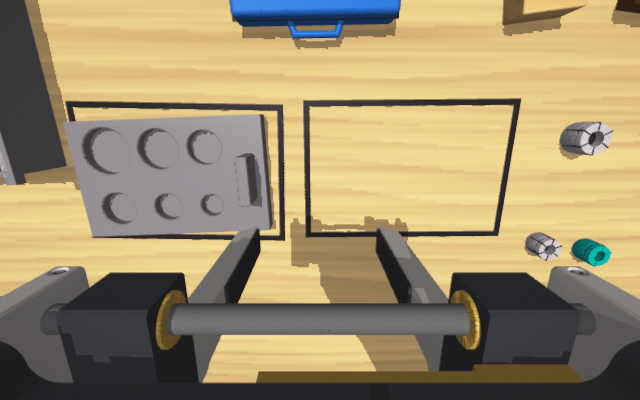

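```bash
cat > outl.py <<'E'
from h import *
from scipy.optimize import least_squares
def edges(fn,corners,step=0.004,half=8):
    """corners: approx pixel corners in order; returns world pts on z=0 of line centres per edge"""
    d=load(fn); g=d['color'].astype(float).min(axis=2) if False else d['color'][:,:,0].astype(float)
    out=[]
    for i in range(4):
        if corners[i] is None or corners[(i+1)%4] is None: out.append(None); continue
        a=np.array(corners[i],float);b=np.array(corners[(i+1)%4],float)
        t=(b-a)/np.linalg.norm(b-a); n=np.array([-t[1],t[0]]); pts=[]
        L=np.linalg.norm(b-a)
        for s in np.arange(0.08*L,0.92*L,2.0):
            off=np.arange(-half,half+.01,.25); P=a+t*s+n*off[:,None]
            v=cv2.remap(g.astype(np.float32),P[:,0].astype(np.float32),P[:,1].astype(np.float32),cv2.INTER_LINEAR).ravel()
            w=np.clip(80-v,0,None)
            w=np.clip(np.median(v)*0.5-v,0,None)
            if w.sum()<20: continue
            c=(w*off).sum()/w.sum(); sp=np.sqrt((w*(off-c)**2).sum()/w.sum())
            if sp>2.2 : continue
            pts.append(onz(d,a+t*s+n*c,0)[:2])
        out.append(np.array(pts))
    return out
def fit(E):
    # edges order: +x side(top, from +y to -y), -y side, -x side, +y side ; unknown cx,cy,yaw,lw
    def res(p):
        cx,cy,th,lw=p; c,s=np.cos(th),np.sin(th); o=[]
        for i,e in enumerate(E):
            if e is None or len(e)==0: continue
            q=e-[cx,cy]; lx=c*q[:,0]+s*q[:,1]; ly=-s*q[:,0]+c*q[:,1]
            hx=.09+lw/2; hy=.137+lw/2
            o.append([lx-hx,ly+hy,lx+hx,ly-hy][i])
        return np.concatenate(o)
    m=np.mean(np.concatenate([e for e in E if e is not None and len(e)]),axis=0)
    f=least_squares(res,[m[0],m[1],0,.005],loss='soft_l1',f_scale=.001)
    return f.x, np.sqrt(np.mean(f.fun**2)), [None if e is None else len(e) for e in E]
E
python3 - <<'E'
from outl import *
jobs={'fill':[('w3',[(306,102),(519,101),(497,234),(308,234)]),('w2',[(180,83),(396,80),(389,217),(197,218)]),('top0',[(261.5,191),(359,190.5),(359.5,256),(261,256)]),('scene0',[(376,199.5),(290,255.5),(249,206.5),(332,157)])],
'home':[('w3',[(68,104),(282,107),(283,239),None]),('w2',[None,(156,87),(172,222),None]),('top0',[(153,191),(251,193),(249,258),(150,256)]),('scene0',[(457,146),(384.5,191),(343,149.5),None])]}
for k,v in jobs.items():
    for fn,c in v:
        f,rm,n=fit(edges(fn,c)) if not (k=='home' and fn=='w2') else ([0],0,0)
        print(k,fn,np.round(f,4),'deg',np.degrees(f[2]) if len(f)>2 else '', 'rms',rm,n)
E
```

```text
fill w3 [0.5271 0.0443 0.0109 0.0075] deg 0.6220855977112969 rms 0.0008973448886684067 [90, 57, 71, 56]
fill w2 [0.5272 0.044  0.0109 0.0076] deg 0.6258762207522384 rms 0.00013284664033241445 [91, 58, 81, 58]
fill top0 [0.5269 0.0464 0.0125 0.0082] deg 0.7189791724694264 rms 0.0002397616766457942 [41, 28, 42, 28]
fill scene0 [0.5245 0.0473 0.0108 0.0083] deg 0.6214803661927081 rms 0.0002083354215456266 [44, 27, 28, 23]
home w3 [ 0.5204  0.3644 -0.0134  0.0108] deg -0.76800152921131 rms 9.896371751495638e-05 [90, 56, None, None]
home w2 [0] deg  rms 0 0
home top0 [ 0.5212  0.3658 -0.0125  0.008 ] deg -0.7137104332394121 rms 0.0019777941453610515 [41, 15, 42, 16]
home scene0 [ 0.5212  0.3674  0.0048 -0.0391] deg 0.2737125434656072 rms 0.000628239657957216 [20, 22, None, None]
```

```bash
python3 - <<'E'
from h import *
im=cv2.imread('pics/w3.png')
cv2.imwrite('pics/w3a.png',cv2.resize(im[95:245,60:290],None,fx=3.4,fy=3.4,interpolation=cv2.INTER_CUBIC))
im=cv2.imread('pics/w2.png')
cv2.imwrite('pics/w2a.png',cv2.resize(im[80:230,0:200],None,fx=4,fy=4,interpolation=cv2.INTER_CUBIC))
E
```

```text
(no output)
```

View pics/w3a.png

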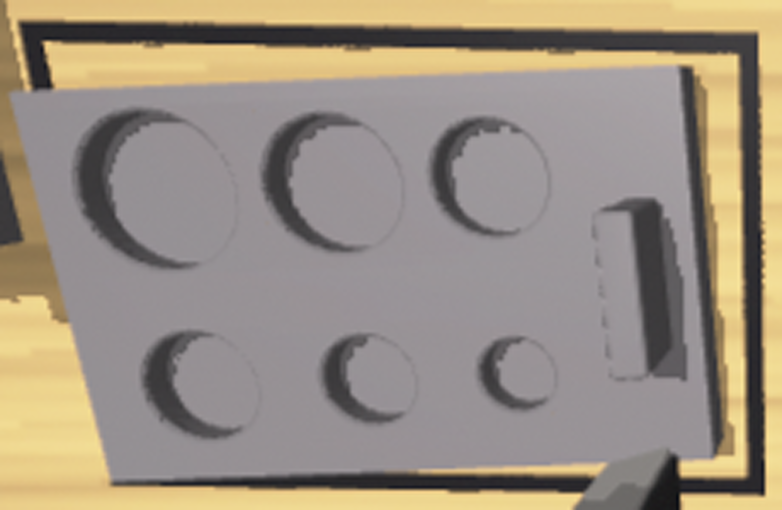

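View pics/w2a.png

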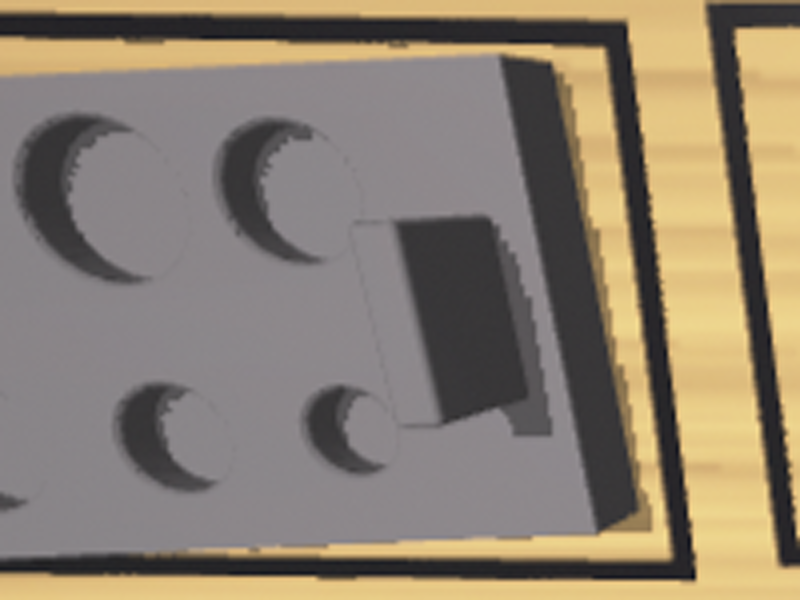

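```bash
python3 - <<'E'
from h import *
from scipy.optimize import least_squares
d3=load('w3');d2=load('w2')
a=lambda p:np.array(p)/3.4+[60,95]-0.35
b=lambda p:np.array(p)/4.+[0,80]-0.37
deck=[(.078,.125,.028),(.078,-.125,.028),(-.078,-.125,.028),(-.078,.125,.028)]
rib=[(.03,-.099,.072),(.03,-.113,.072),(-.03,-.113,.072),(-.03,-.099,.072)]
obs=[(d3,a(p),m) for p,m in zip([(10,93),(680,66),(712,458),(112,482)],deck)]
obs+=[(d3,a(p),m) for p,m in zip([(594,211),(632,207),(649,376),(612,380)],rib)]
obs+=[(d2,b(p),m) for p,m in zip([(500,56),(597,533)],deck[1:3])]
obs+=[(d2,b(p),m) for p,m in zip([(352,222),(396,220),(440,425),(400,425)],rib)]
def res(p,full=False):
    x,y,th,z=p;c,s=np.cos(th),np.sin(th);o=[]
    for d,uv,m in obs:
        o+=list(proj(d,[x+c*m[0]-s*m[1],y+s*m[0]+c*m[1],z+m[2]])-uv)
    return np.array(o)
f=least_squares(res,[.52,.35,0,0],loss='soft_l1');print(f.x,np.degrees(f.x[2]));print(res(f.x).reshape(-1,2))
x,y,th,z=f.x
print('rib',x+np.sin(th)*.106,y-np.cos(th)*.106)
print('tri rib corners', [tri([(d3,a(p)),(d2,b(q))]) for p,q in zip([(594,211),(632,207),(649,376),(612,380)],[(352,222),(396,220),(440,425),(400,425)])])
E
```

```text
[ 0.5221  0.3652  0.0426 -0.0025] 2.438712912973497
[[ 0.434  -0.4181]
 [-0.2806 -0.5688]
 [ 0.5901  0.0905]
 [ 0.3815 -0.4306]
 [-0.9289 -0.0283]
 [-0.0609  0.6702]
 [ 0.1387  0.6266]
 [-0.4838 -0.1141]
 [ 0.1696 -0.6354]
 [ 0.5344 -0.1372]
 [-1.142   0.0135]
 [ 0.0453 -0.0332]
 [ 1.2103  0.2105]
 [-0.4272  0.7099]]
rib 0.5266566988841992 0.25929706025645316
tri rib corners [array([0.5563, 0.2666, 0.0691]), array([0.5573, 0.2535, 0.0695]), array([0.4981, 0.2507, 0.0717]), array([0.4969, 0.2642, 0.0699])]
```

The rack stands at about (0.522, 0.365), turned +2.4°. The rib's middle is at (0.527, 0.259), with its top triangulated at about 0.070 against 0.072 nominal. Going above the rib.

```bash
python3 - <<'E'
from h import *
st()
go([.5267,.2592,.15],-87.56)
E
```

```text
t 2.18 pos [0.5195 0.1696 0.2469] F [-0.0879  0.2457  0.0329] w 0.781
toolaxes cols
 [[-0.0006  0.001  -1.    ]
 [-0.0011 -1.     -0.001 ]
 [-1.      0.0011  0.0007]]
q [-0.0448  0.2791 -0.3925  1.7739  0.1186  1.1126 -2.0461]
dist 0.13216448506337503 translation [ 0.0968 -0.0897 -0.0073] delta_rot [-0.0416  0.0007 -0.0011]
```

>>> drive_tool([
  {"translation":[0.02,-0.0897,-0.0073],"delta_rot":[-0.0416,0.0007,-0.001],"grip":-0.3},
  {"translation":[0.05,-0.0897,-0.0073],"delta_rot":[-0.0416,0.0007,-0.001],"grip":-0.3},
  {"translation":[0.0968,-0.0897,-0.0073],"delta_rot":[-0.0416,0.0007,-0.001],"grip":-0.3},
  {"translation":[0.0968,-0.0897,-0.0073],"delta_rot":[-0.0416,0.0007,-0.001],"grip":-0.3},
  {"translation":[0.0968,-0.0897,-0.0073],"delta_rot":[-0.0416,0.0007,-0.001],"grip":-0.3},
  {"translation":[0.0968,-0.0897,-0.0073],"delta_rot":[-0.0416,0.0007,-0.001],"grip":-0.3},
  {"translation":[0.0968,-0.0897,-0.0073],"delta_rot":[-0.0416,0.0007,-0.001],"grip":-0.3},
])

```text
time: 2.77
position: [0.5282, 0.2578, 0.1521]
orientation: [2.204, 0.044, -2.199]
contact_force: [0.3, -0.6, 0.6]
gripper_width: 0.653
```

```bash
python3 - <<'E'
from h import *
st(); snap('wrist','w4')
go([.5267,.2592,.055],-87.56)
E
```

```text
t 2.77 pos [0.5282 0.2578 0.1521] F [ 0.2617 -0.5711  0.5714] w 0.653
toolaxes cols
 [[ 0.0026  0.0396 -0.9992]
 [ 0.0003 -0.9992 -0.0396]
 [-1.     -0.0002 -0.0026]]
q [-0.1928  0.458  -0.4046  1.7675  0.2159  0.9573 -2.2159]
dist 0.0974313057986051 translation [ 0.0974 -0.0012  0.0019] delta_rot [-0.0031 -0.0033  0.0005]
```

View pics/w4.png

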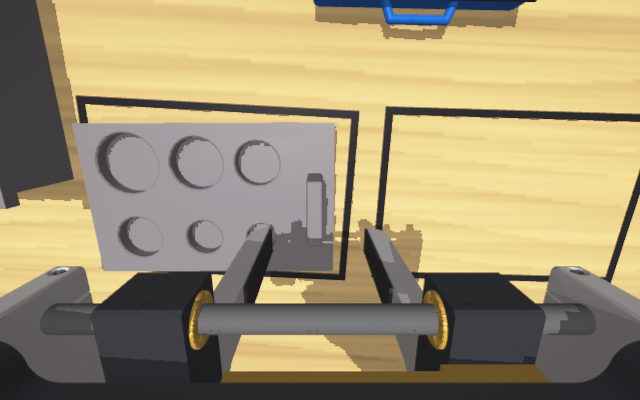

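The rib is centred between the fingers (rib at about 315, jaw centre at about 319). Descending and gripping.

>>> drive_tool([
  {"translation":[0.04,-0.001,0.002],"delta_rot":[-0.003,-0.003,0],"grip":-0.3},
  {"translation":[0.07,-0.001,0.002],"delta_rot":[-0.003,-0.003,0],"grip":-0.3},
  {"translation":[0.09,-0.001,0.002],"delta_rot":[-0.003,-0.003,0],"grip":-0.3},
  {"translation":[0.097,-0.001,0.002],"delta_rot":[-0.003,-0.003,0],"grip":-0.3},
  {"translation":[0.097,-0.001,0.002],"delta_rot":[-0.003,-0.003,0],"grip":-0.3},
  {"translation":[0.097,-0.001,0.002],"delta_rot":[-0.003,-0.003,0],"grip":-0.3},
])

```text
time: 3.32
position: [0.5261, 0.26, 0.0551]
orientation: [2.199, 0.049, -2.2]
contact_force: [-0.3, 0.1, 0.3]
gripper_width: 0.649
```

>>> drive_tool([
  {"translation":[0,0,0],"delta_rot":[0,0,0],"grip":0.5},
  {"translation":[0,0,0],"delta_rot":[0,0,0],"grip":1},
  {"translation":[0,0,0],"delta_rot":[0,0,0],"grip":1},
  {"translation":[0,0,0],"delta_rot":[0,0,0],"grip":1},
  {"translation":[0,0,0],"delta_rot":[0,0,0],"grip":1},
  {"translation":[0,0,0],"delta_rot":[0,0,0],"grip":1},
  {"translation":[0,0,0],"delta_rot":[0,0,0],"grip":1},
  {"translation":[0,0,0],"delta_rot":[0,0,0],"grip":1},
])

```text
time: 3.98
position: [0.5251, 0.2601, 0.0534]
orientation: [2.197, 0.049, -2.201]
contact_force: [-0.4, 1.7, 0.0]
gripper_width: 0.15
```

```bash
python3 - <<'E'
from h import *
st(); snap('top','top5')
E
```

```text
t 3.98 pos [0.5251 0.2601 0.0534] F [-0.4072  1.7193  0.032 ] w 0.15
toolaxes cols
 [[-0.0022  0.0444 -0.999 ]
 [ 0.0001 -0.999  -0.0444]
 [-1.     -0.0002  0.0022]]
q [-0.2313  0.5906 -0.3649  1.825   0.2848  0.7795 -2.2705]
```

```bash
python3 - <<'E'
from h import *
go([.5281,-.0615,.0545],-89.38)
E
```

```text
dist 0.32157438969450747 translation [-0.0011  0.3214  0.0113] delta_rot [0.0336 0.0021 0.0002]
```

>>> drive_tool([
  {"translation":[0,0.005,0],"delta_rot":[0,0.001,0],"grip":1},
  {"translation":[0,0.015,0.0005],"delta_rot":[0,0.001,0],"grip":1},
  {"translation":[0,0.03,0.001],"delta_rot":[0,0.001,0],"grip":1},
  {"translation":[0,0.046,0.0015],"delta_rot":[0,0.001,0],"grip":1},
  {"translation":[0,0.062,0.002],"delta_rot":[0.003,0.001,0],"grip":1},
  {"translation":[0,0.078,0.0025],"delta_rot":[0.006,0.001,0],"grip":1},
  {"translation":[0,0.092,0.003],"delta_rot":[0.006,0.001,0],"grip":1},
  {"translation":[0,0.1,0.0035],"delta_rot":[0.006,0.001,0],"grip":1},
])

```text
time: 4.7
position: [0.5261, 0.1578, 0.0534]
orientation: [2.201, 0.04, -2.204]
contact_force: [0.1, 2.0, -0.2]
gripper_width: 0.145
```

```bash
python3 - <<'E'
from h import *
st(); snap('top','top6')
go([.5281,-.0615,.0545],-89.38)
E
```

```text
t 4.7 pos [0.5261 0.1578 0.0534] F [ 0.0967  2.0073 -0.2149] w 0.145
toolaxes cols
 [[-0.0011  0.037  -0.9993]
 [-0.0004 -0.9993 -0.037 ]
 [-1.      0.0003  0.0011]]
q [-0.0598  0.5377 -0.3606  1.9184  0.273   0.7342 -2.112 ]
dist 0.218253551561489 translation [-0.0008  0.2182  0.006 ] delta_rot [ 0.0252  0.0013 -0.0011]
```

View pics/top6.png

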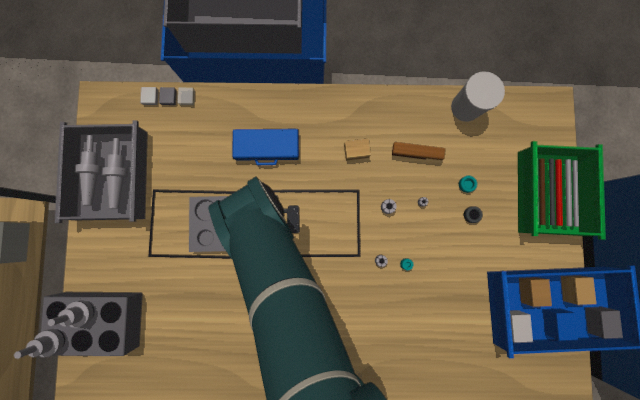

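The rack is following, with about 2 N of drag and no vertical load. Continuing.

>>> drive_tool([
  {"translation":[0,0.008,0],"delta_rot":[0.003,0,0],"grip":1},
  {"translation":[0,0.022,0.0005],"delta_rot":[0.006,0,0],"grip":1},
  {"translation":[0,0.038,0.001],"delta_rot":[0.009,0,0],"grip":1},
  {"translation":[0,0.054,0.0015],"delta_rot":[0.012,0,0],"grip":1},
  {"translation":[0,0.07,0.002],"delta_rot":[0.015,0,0],"grip":1},
  {"translation":[0,0.086,0.0025],"delta_rot":[0.018,0,0],"grip":1},
  {"translation":[0,0.102,0.003],"delta_rot":[0.02,0,0],"grip":1},
  {"translation":[0,0.116,0.0035],"delta_rot":[0.022,0,0],"grip":1},
])

```text
time: 5.42
position: [0.5269, 0.0433, 0.0534]
orientation: [2.212, 0.019, -2.214]
contact_force: [-0.1, 4.6, 0.4]
gripper_width: 0.15
```

>>> drive_tool([
  {"translation":[0,0.014,0],"delta_rot":[0,0,0],"grip":1},
  {"translation":[0,0.028,0.0005],"delta_rot":[0.001,0,0],"grip":1},
  {"translation":[0,0.042,0.001],"delta_rot":[0.002,0,0],"grip":1},
  {"translation":[0,0.056,0.0015],"delta_rot":[0.003,0,0],"grip":1},
  {"translation":[0,0.07,0.0015],"delta_rot":[0.003,0,0],"grip":1},
  {"translation":[0,0.08,0.0015],"delta_rot":[0.003,0,0],"grip":1},
  {"translation":[0,0.088,0.0015],"delta_rot":[0.003,0,0],"grip":1},
  {"translation":[0,0.09,0.0015],"delta_rot":[0.003,0,0],"grip":1},
])

```text
time: 6.08
position: [0.527, -0.0471, 0.0534]
orientation: [2.214, 0.014, -2.216]
contact_force: [-0.2, 5.3, 2.3]
gripper_width: 0.147
```

```bash
python3 - <<'E'
from h import *
st(); 
go([.5281,-.0615,.0545],-89.38)
E
```

```text
t 6.08 pos [ 0.527  -0.0471  0.0534] F [-0.225   5.2619  2.3462] w 0.147
toolaxes cols
 [[-0.0012  0.0126 -0.9999]
 [-0.0001 -0.9999 -0.0126]
 [-1.      0.      0.0012]]
q [ 0.3036  0.5058 -0.3354  1.969   0.248   0.7073 -1.741 ]
dist 0.014452397520898228 translation [-0.0011  0.0144 -0.0009] delta_rot [ 0.0017  0.0012 -0.    ]
```

>>> drive_tool([
  {"translation":[0,0.006,0],"delta_rot":[0.002,0,0],"grip":1},
  {"translation":[0,0.011,-0.001],"delta_rot":[0.002,0,0],"grip":1},
  {"translation":[0,0.0145,-0.001],"delta_rot":[0.002,0,0],"grip":1},
  {"translation":[0,0.0145,-0.001],"delta_rot":[0.002,0,0],"grip":1},
  {"translation":[0,0.0145,-0.001],"delta_rot":[0.002,0,0],"grip":1},
])

```text
time: 6.5
position: [0.5283, -0.0611, 0.0534]
orientation: [2.215, 0.012, -2.217]
contact_force: [1.3, -3.7, -0.1]
gripper_width: 0.144
```

```bash
python3 - <<'E'
from h import *
st(); snap('wrist','w7');snap('scene','s7')
go([.5281,-.0615,.0545],-89.38)
im=cv2.imread('pics/s7.png')
cv2.imwrite('pics/s7a.png',cv2.resize(im[95:265,240:470],None,fx=3.4,fy=3.4,interpolation=cv2.INTER_CUBIC))
E
```

```text
t 6.5 pos [ 0.5283 -0.0611  0.0534] F [ 1.3445 -3.7206 -0.1131] w 0.144
toolaxes cols
 [[-0.001   0.011  -0.9999]
 [-0.0006 -0.9999 -0.011 ]
 [-1.      0.0006  0.001 ]]
q [ 0.3266  0.5091 -0.3324  1.9626  0.2475  0.7098 -1.7155]
dist 0.0011841727809856516 translation [-0.0011  0.0004  0.0002] delta_rot [ 0.0003  0.001  -0.0006]
```

View pics/w7.png

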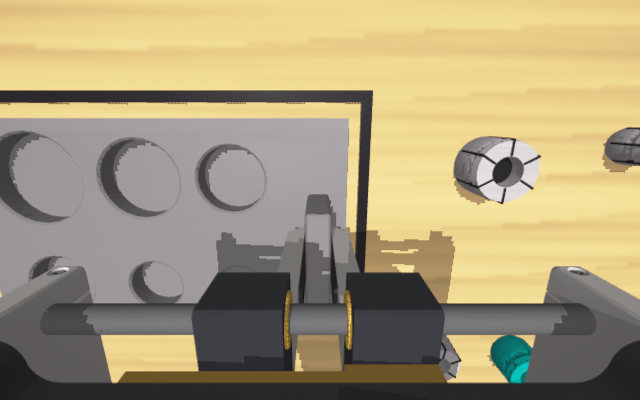

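View pics/s7a.png

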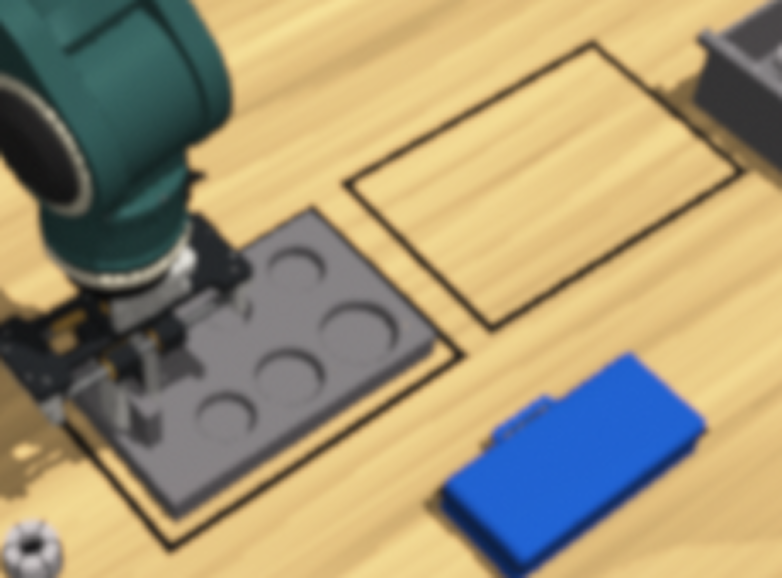

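The rack lies parallel inside the fill outline, with even gaps on the +x and -y sides. Releasing and rising.

>>> drive_tool([
  {"translation":[0,0,0],"delta_rot":[0,0,0],"grip":-0.3},
  {"translation":[0,0,0],"delta_rot":[0,0,0],"grip":-0.3},
  {"translation":[0,0,0],"delta_rot":[0,0,0],"grip":-0.3},
  {"translation":[-0.02,0,0],"delta_rot":[0,0,0],"grip":-0.3},
  {"translation":[-0.06,0,0],"delta_rot":[0,0,0],"grip":-0.5},
  {"translation":[-0.1,0,0],"delta_rot":[0,0,0],"grip":-1},
  {"translation":[-0.14,0,0],"delta_rot":[0,0,0],"grip":-1},
  {"translation":[-0.18,0.02,0],"delta_rot":[0,0,0],"grip":-1},
])

```text
time: 7.27
position: [0.5285, -0.0761, 0.2331]
orientation: [2.213, 0.019, -2.214]
contact_force: [-0.0, 0.1, -0.0]
gripper_width: 0.678
```

```bash
python3 - <<'E'
from h import *
st(); snap('wrist','w8');snap('top','top8')
go([.50,-.24,.25],-90)
E
```

```text
t 7.27 pos [ 0.5285 -0.0761  0.2331] F [-0.0156  0.0925 -0.0229] w 0.678
toolaxes cols
 [[-0.0004  0.0161 -0.9999]
 [ 0.0012 -0.9999 -0.0161]
 [-1.     -0.0012  0.0004]]
q [ 0.4182  0.269  -0.393   1.8198  0.1146  1.0756 -1.5714]
dist 0.16204282909108136 translation [-0.0135  0.1582  0.0322] delta_rot [ 0.0094 -0.0068 -0.0024]
```

View pics/w8.png

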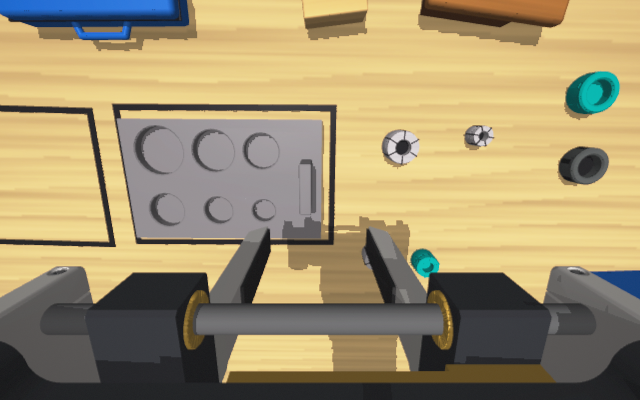

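View pics/top8.png

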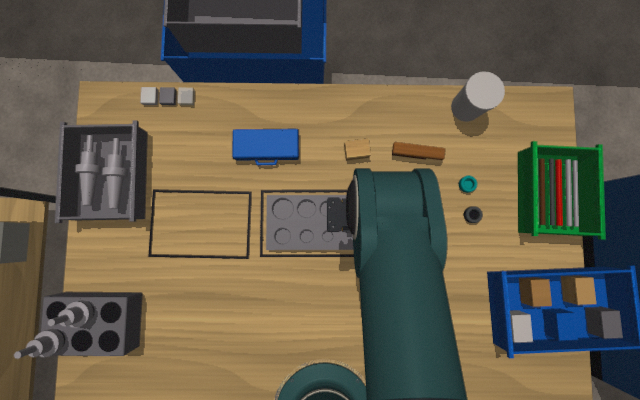

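>>> drive_tool([
  {"translation":[-0.013,0.05,0.02],"delta_rot":[0.009,-0.005,-0.002],"grip":-1},
  {"translation":[-0.013,0.09,0.032],"delta_rot":[0.009,-0.005,-0.002],"grip":-1},
  {"translation":[-0.013,0.13,0.032],"delta_rot":[0.009,-0.005,-0.002],"grip":-1},
  {"translation":[-0.013,0.158,0.032],"delta_rot":[0.009,-0.005,-0.002],"grip":-1},
  {"translation":[-0.013,0.158,0.032],"delta_rot":[0.009,-0.005,-0.002],"grip":-1},
  {"translation":[-0.013,0.158,0.032],"delta_rot":[0.009,-0.005,-0.002],"grip":-1},
])

```text
time: 7.87
position: [0.4977, -0.2395, 0.243]
orientation: [-2.212, -0.001, 2.228]
contact_force: [-0.4, 0.5, -0.5]
gripper_width: 1.001
```

```bash
python3 - <<'E'
from h import *
st(); snap('wrist','w9')
def crop(n,x0,y0,x1,y1,f):
    im=cv2.imread(f'pics/{n}.png'); cv2.imwrite(f'pics/{n}c.png',cv2.resize(im[y0:y1,x0:x1],None,fx=f,fy=f,interpolation=cv2.INTER_CUBIC))
crop('w8',100,95,350,255,3.2)
E
```

```text
t 7.87 pos [ 0.4977 -0.2395  0.243 ] F [-0.3642  0.4633 -0.4975] w 1.001
toolaxes cols
 [[-0.007  -0.0012 -1.    ]
 [ 0.0022 -1.      0.0011]
 [-1.     -0.0022  0.007 ]]
q [ 0.6363  0.2881 -0.2946  1.7625  0.0925  1.1119 -1.2604]
```

View pics/w9.png

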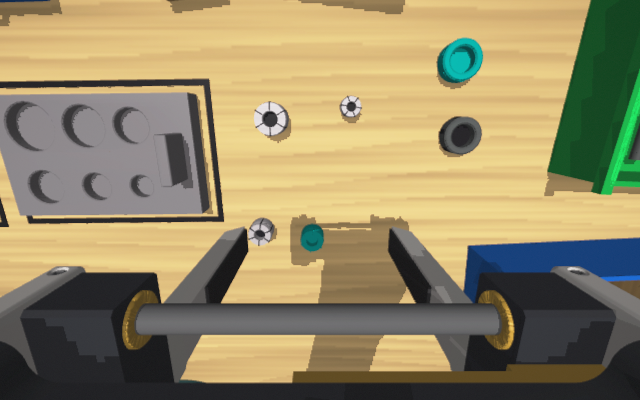

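View pics/w8c.png

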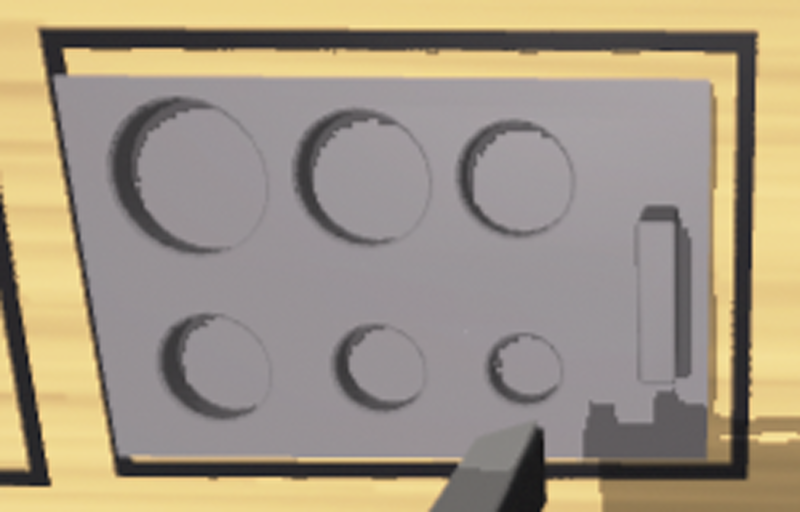

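```bash
python3 - <<'E'
from h import *
from scipy.optimize import least_squares
d=load('w8'); a=lambda p:np.array(p)/3.2+[100,95]-0.35
def circ(d,c,rad):
    t=np.linspace(0,2*np.pi,90); P=np.array([proj(d,[c[0]+rad*np.cos(x),c[1]+rad*np.sin(x),c[2]]) for x in t])
    return np.r_[P.min(0),P.max(0)]
deck=[(.078,.125,.028),(.078,-.125,.028),(-.078,-.125,.028),(-.078,.125,.028)]
co=[(54,76),(712,80),(708,456),(120,456)]
bores={'nl':((.039,.079),.03,(110,97,268,254)),'nm':((.039,.011),.026,(295,109,432,245)),'ns':((.039,-.049),.022,(458,120,575,237)),
'cl':((-.039,.079),.0225,(158,313,271,419)),'cm':((-.039,.011),.0185,(333,324,426,411)),'cs':((-.039,-.049),.015,(487,333,563,404))}
def W(p,m): 
    x,y,th,z=p;c,s=np.cos(th),np.sin(th); return [x+c*m[0]-s*m[1],y+s*m[0]+c*m[1],z+m[2]]
def res(p):
    o=[]
    for m,uv in zip(deck,co): o+=list(proj(d,W(p,m))-a(uv))
    for k,((bx,by),rd,bb) in bores.items():
        o+=list(circ(d,W(p,(bx,by,.028)),rd)-np.r_[a(bb[:2]),a(bb[2:])])
    return np.array(o)
f=least_squares(res,[.52,.05,0,0],loss='soft_l1');p=f.x;print(p,np.degrees(p[2]));print(np.round(res(p),1))
for k,b in bores.items(): print(k,np.array(W(p,(*b[0],.028))))
np.save('rack.npy',p)
im=cv2.imread('pics/w9.png')
cv2.imwrite('pics/w9c.png',cv2.resize(im[85:260,225:365],None,fx=3.4,fy=3.4,interpolation=cv2.INTER_CUBIC))
cv2.imwrite('pics/w9d.png',cv2.resize(im[30:170,420:500],None,fx=4,fy=4,interpolation=cv2.INTER_CUBIC))
im=cv2.imread('pics/w1.png')
cv2.imwrite('pics/w1c.png',cv2.resize(im[70:250,170:310],None,fx=3.3,fy=3.3,interpolation=cv2.INTER_CUBIC))
cv2.imwrite('pics/w1d.png',cv2.resize(im[10:150,360:440],None,fx=4,fy=4,interpolation=cv2.INTER_CUBIC))
E
```

```text
[ 0.5294  0.0427  0.0105 -0.0011] 0.601327494903331
[-0.  -0.9 -0.1 -1.1  0.1  0.7 -0.2 -0.3  0.5  0.3 -0.5 -0.3  0.4  0.2
 -0.7 -0.3  0.7  0.4 -0.7 -0.7  0.8  0.6 -0.2  0.   0.6  0.4 -0.4 -0.
  0.6  0.5 -0.5 -0. ]
nl [0.5675 0.1221 0.0269]
nm [0.5683 0.0541 0.0269]
ns [ 0.5689 -0.0059  0.0269]
cl [0.4895 0.1213 0.0269]
cm [0.4903 0.0533 0.0269]
cs [ 0.4909 -0.0067  0.0269]
```

View pics/w9c.png

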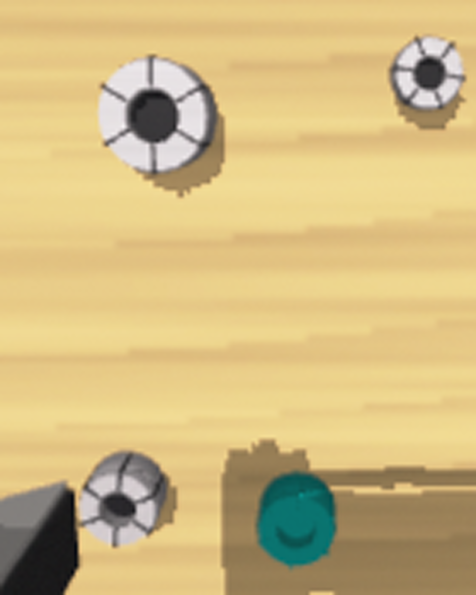

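View pics/w9d.png

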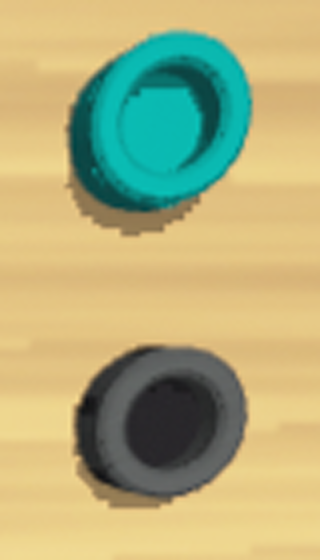

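View pics/w1c.png

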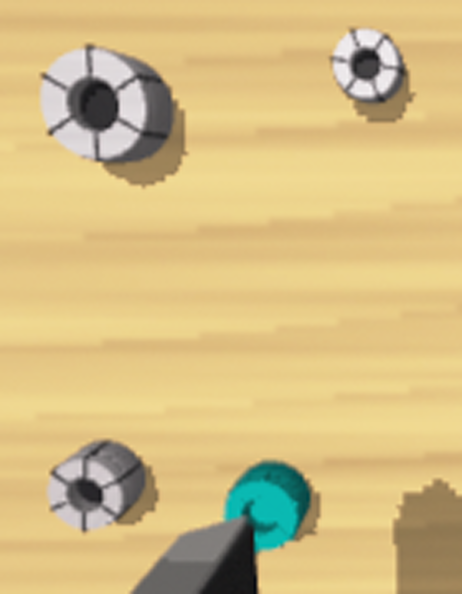

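View pics/w1d.png

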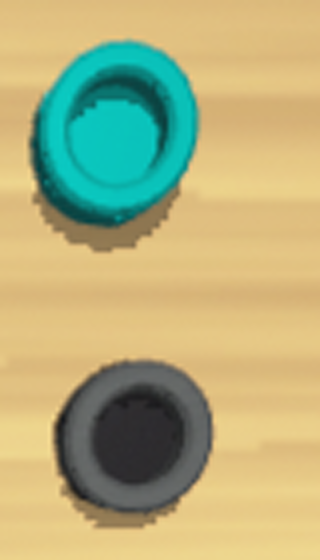

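```bash
cat > parts.py <<'E'
from h import *
from scipy.optimize import least_squares
def circ(d,c,rad):
    t=np.linspace(0,2*np.pi,72); P=np.array([proj(d,[c[0]+rad*np.cos(x),c[1]+rad*np.sin(x),c[2]]) for x in t])
    return np.r_[P.min(0),P.max(0)]
def cfit(obs,x0):
    res=lambda p: np.concatenate([circ(d,p[:3],p[3])-bb for d,bb in obs])
    f=least_squares(res,x0); return f.x, np.abs(f.fun).max()
def cfitz(obs,x0,z):
    res=lambda p: np.concatenate([circ(d,[p[0],p[1],z],p[2])-bb for d,bb in obs])
    f=least_squares(res,[x0[0],x0[1],x0[3]]); return f.x, np.abs(f.fun).max()
E
python3 - <<'E'
from parts import *
d9=load('w9');d1=load('w1')
f=lambda b,s,o: np.r_[np.array(b[:2])/s+o,np.array(b[2:])/s+o]-0.35
obs={'A':[(d9,f((98,56,208,173),3.4,[225,85])),(d1,f((40,45,146,160),3.3,[170,70]))],
'B':[(d9,f((394,37,465,107),3.4,[225,85])),(d1,f((331,28,401,100),3.3,[170,70]))],
'C':[(d9,f((79,471,155,546),3.4,[225,85])),(d1,f((48,455,121,531),3.3,[170,70]))],
'N':[(d9,f((97,346,247,495),4,[420,30])),(d1,f((64,360,213,512),4,[360,10]))]}
x0={'A':[.576,-.18,.03,.02],'B':[.589,-.278,.026,.013],'C':[.42,-.16,.03,.016],'N':[.553,-.42,.024,.024]}
hz={'A':.034,'B':.026,'C':.03,'N':.024}
for k in obs:
    p,m=cfit(obs[k],x0[k]); print(k,p[:3],'dia',2*p[3],'maxres',m)
    for o in obs[k]: print('   z fixed',*cfitz([o],x0[k],hz[k]))
E
```

```text
A [ 0.5766 -0.1821  0.0347] dia 0.03985311106921739 maxres 0.3735749404320927
   z fixed [ 0.5765 -0.182   0.02  ] 0.20972057952207024
   z fixed [ 0.5767 -0.1819  0.0199] 0.29552373309562086
B [ 0.5914 -0.2822  0.0231] dia 0.02555720651350248 maxres 0.6004585663462478
   z fixed [ 0.5914 -0.282   0.0125] 0.3309675542942614
   z fixed [ 0.591  -0.2825  0.0129] 0.18913561160599102
C [ 0.4223 -0.1594  0.0289] dia 0.031828068731781005 maxres 0.643934354777798
   z fixed [ 0.4227 -0.1596  0.0159] 0.34607480182742734
   z fixed [ 0.4228 -0.1599  0.0159] 0.5916883270891162
N [ 0.5555 -0.4269  0.0209] dia 0.04732640794311263 maxres 0.3461538126158814
   z fixed [ 0.5559 -0.4254  0.0234] 0.18041264095251108
   z fixed [ 0.5553 -0.4261  0.0235] 0.14631828892123622
```

The measurements identify the parts. Diameters and top heights agree with the text to within about 3 mm:
- **A:** collet_l at (0.5766, -0.182)
- **B:** collet_s at (0.591, -0.282)
- **C:** collet_m at (0.4226, -0.1597)
- **N:** nut_m at (0.5555, -0.426)

The small and large nuts are not there. I'll take collet_s first.

```bash
python3 - <<'E'
from h import *
go([.5912,-.2822,.10],-90)
E
```

```text
dist 0.17646723486166133 translation [ 0.1424  0.0451 -0.0939] delta_rot [0.0016 0.0068 0.0026]
```

>>> drive_tool([
  {"translation":[0.03,0.018,-0.035],"delta_rot":[0.0016,0.0068,0.0026],"grip":-0.1},
  {"translation":[0.05,0.036,-0.068],"delta_rot":[0.0016,0.0068,0.0026],"grip":-0.1},
  {"translation":[0.08,0.045,-0.094],"delta_rot":[0.0016,0.0068,0.0026],"grip":-0.1},
  {"translation":[0.11,0.045,-0.094],"delta_rot":[0.0016,0.0068,0.0026],"grip":-0.1},
  {"translation":[0.142,0.045,-0.094],"delta_rot":[0.0016,0.0068,0.0026],"grip":-0.1},
  {"translation":[0.142,0.045,-0.094],"delta_rot":[0.0016,0.0068,0.0026],"grip":-0.1},
  {"translation":[0.142,0.045,-0.094],"delta_rot":[0.0016,0.0068,0.0026],"grip":-0.1},
])

```text
time: 8.5
position: [0.5913, -0.2803, 0.1004]
orientation: [2.219, 0.004, -2.223]
contact_force: [0.5, 0.0, 1.4]
gripper_width: 0.558
```

```bash
python3 - <<'E'
from h import *
st(); d=snap('wrist','w10'); print(proj(d,[.5912,-.2822,.026]))
go([.5912,-.2822,.034],-90)
E
```

```text
t 8.5 pos [ 0.5913 -0.2803  0.1004] F [0.521  0.0032 1.4369] w 0.558
toolaxes cols
 [[-0.0017  0.0026 -1.    ]
 [ 0.0012 -1.     -0.0026]
 [-1.     -0.0012  0.0017]]
q [ 0.5784  0.6139 -0.2559  1.6241  0.1823  0.9293 -1.3107]
[318.0267 215.3443]
dist 0.06844779744835146 translation [0.0684 0.0011 0.0012] delta_rot [ 0.0023 -0.0012 -0.0004]
```

View pics/w10.png

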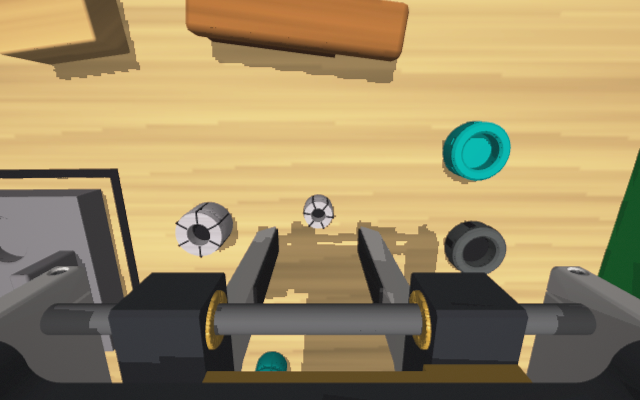

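```bash
python3 - <<'E'
from h import *
im=cv2.imread('pics/w10.png')
cv2.imwrite('pics/w10c.png',cv2.resize(im[180:250,280:360],None,fx=8,fy=8,interpolation=cv2.INTER_CUBIC))
E
```

```text
(no output)
```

View pics/w10c.png

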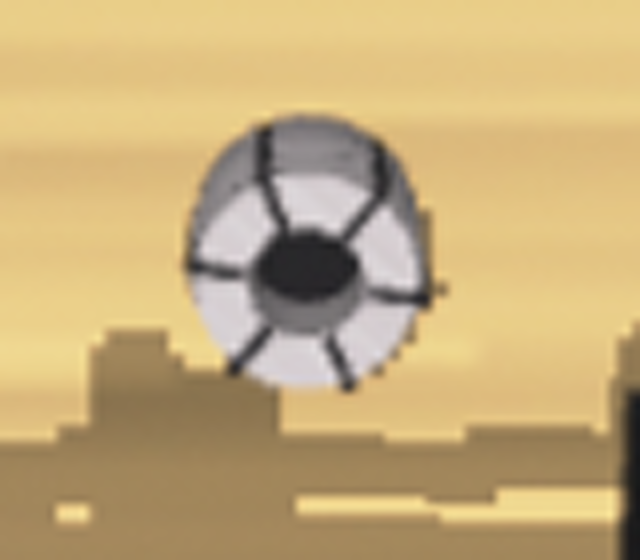

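The top face is centred at (318.5, 215.1) against a predicted (318.0, 215.3), which agrees. Descending and gripping.

>>> drive_tool([
  {"translation":[0.03,0.001,0.001],"delta_rot":[0.002,-0.001,0],"grip":-0.1},
  {"translation":[0.055,0.001,0.001],"delta_rot":[0.002,-0.001,0],"grip":-0.1},
  {"translation":[0.0675,0.001,0.001],"delta_rot":[0.002,-0.001,0],"grip":-0.1},
  {"translation":[0.0675,0.001,0.001],"delta_rot":[0.002,-0.001,0],"grip":-0.1},
  {"translation":[0.0675,0.001,0.001],"delta_rot":[0.002,-0.001,0],"grip":1},
  {"translation":[0.0675,0.001,0.001],"delta_rot":[0.002,-0.001,0],"grip":1},
  {"translation":[0.0675,0.001,0.001],"delta_rot":[0.002,-0.001,0],"grip":1},
  {"translation":[0.0675,0.001,0.001],"delta_rot":[0.002,-0.001,0],"grip":1},
])

```text
time: 9.22
position: [0.5914, -0.2835, 0.035]
orientation: [2.223, -0.003, -2.22]
contact_force: [0.2, -0.2, 1.0]
gripper_width: 0.303
```

>>> drive_tool([
  {"translation":[0,0,0],"delta_rot":[0,0,0],"grip":1},
  {"translation":[0,0,0],"delta_rot":[0,0,0],"grip":1},
  {"translation":[0,0,0],"delta_rot":[0,0,0],"grip":1},
])

```text
time: 9.47
position: [0.5913, -0.2834, 0.0347]
orientation: [-2.223, 0.003, 2.22]
contact_force: [-0.1, 0.6, 7.9]
gripper_width: 0.264
```

```bash
python3 - <<'E'
from h import *
st()
E
```

```text
t 9.47 pos [ 0.5913 -0.2834  0.0347] F [-0.114   0.5992  7.8633] w 0.264
toolaxes cols
 [[ 0.001  -0.0012 -1.    ]
 [-0.0012 -1.      0.0012]
 [-1.      0.0012 -0.001 ]]
q [ 0.5678  0.699  -0.236   1.6501  0.2091  0.8159 -1.3304]
```

>>> drive_tool([
  {"translation":[-0.005,0,0],"delta_rot":[0,0,0],"grip":1},
  {"translation":[-0.02,0,0],"delta_rot":[0,0,0],"grip":1},
  {"translation":[-0.04,0,0],"delta_rot":[0,0,0],"grip":1},
  {"translation":[-0.065,0,0],"delta_rot":[0,0,0],"grip":1},
  {"translation":[-0.065,0,0],"delta_rot":[0,0,0],"grip":1},
  {"translation":[-0.065,0,0],"delta_rot":[0,0,0],"grip":1},
])

```text
time: 9.97
position: [0.5915, -0.2836, 0.101]
orientation: [2.224, -0.004, -2.218]
contact_force: [-0.7, -0.6, -0.1]
gripper_width: 0.266
```

```bash
python3 - <<'E'
from h import *
st(); d=snap('wrist','w11'); print(proj(d,[.5912,-.2822,.026]))
p=np.load('rack.npy');c,s=np.cos(p[2]),np.sin(p[2])
m=(-.039,-.049); go([p[0]+c*m[0]-s*m[1],p[1]+s*m[0]+c*m[1],.12],-90)
im=cv2.imread('pics/w11.png')
cv2.imwrite('pics/w11c.png',cv2.resize(im[160:330,220:420],None,fx=4,fy=3.5,interpolation=cv2.INTER_CUBIC))
E
```

```text
t 9.97 pos [ 0.5915 -0.2836  0.101 ] F [-0.6844 -0.6321 -0.0985] w 0.266
toolaxes cols
 [[ 0.0025 -0.0013 -1.    ]
 [-0.0021 -1.      0.0013]
 [-1.      0.0021 -0.0025]]
q [ 0.5812  0.6129 -0.2545  1.6238  0.1836  0.9252 -1.3113]
[313.8808 215.7372]
dist 0.29478917526915743 translation [-0.0208 -0.2764  0.1003] delta_rot [-0.0012 -0.0007 -0.0012]
```

View pics/w11c.png

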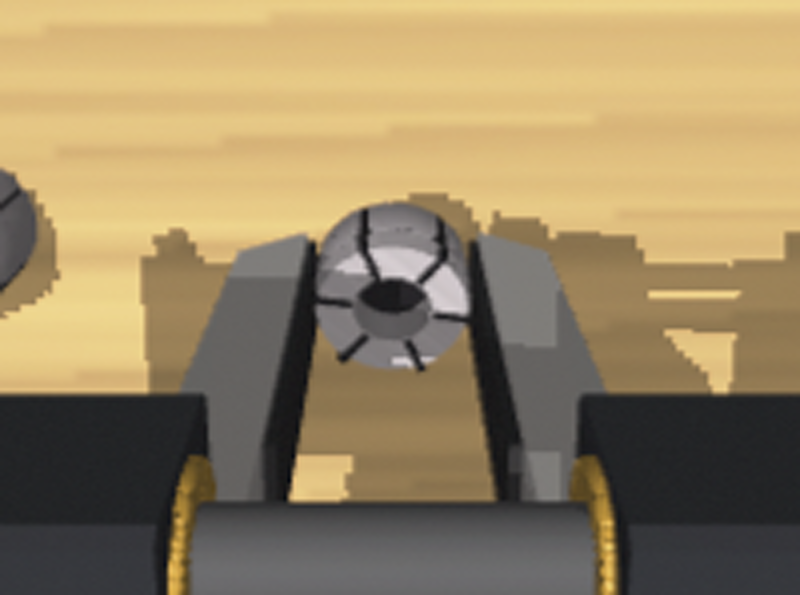

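```bash
python3 - <<'E'
from h import *
d=load('w11'); print(onz(d,(318.0,247.5),.0923)-d['pos'])
E
```

```text
[ 0.0005 -0.0019 -0.0087]
```

In hand the collet sits upright with no x offset. The camera shows the jaw centre about 2 mm towards -y of the model, so the camera has a y bias of about -2 mm, and the rib agrees. I'll subtract that when placing. Carrying it to the small collet bore.

```bash
python3 - <<'E'
from h import *
go([.4904,-.0048,.135],-89.4)
E
```

```text
dist 0.2981837173757102 translation [-0.0358 -0.2783  0.1008] delta_rot [-0.0117 -0.0007 -0.0012]
```

>>> drive_tool([
  {"translation":[-0.035,0,0],"delta_rot":[-0.0117,-0.0007,-0.0012],"grip":1},
  {"translation":[-0.035,-0.04,0.013],"delta_rot":[-0.0117,-0.0007,-0.0012],"grip":1},
  {"translation":[-0.035,-0.08,0.026],"delta_rot":[-0.0117,-0.0007,-0.0012],"grip":1},
  {"translation":[-0.035,-0.12,0.04],"delta_rot":[-0.0117,-0.0007,-0.0012],"grip":1},
  {"translation":[-0.035,-0.16,0.055],"delta_rot":[-0.0117,-0.0007,-0.0012],"grip":1},
  {"translation":[-0.035,-0.2,0.07],"delta_rot":[-0.0117,-0.0007,-0.0012],"grip":1},
  {"translation":[-0.035,-0.235,0.084],"delta_rot":[-0.0117,-0.0007,-0.0012],"grip":1},
  {"translation":[-0.035,-0.27,0.097],"delta_rot":[-0.0117,-0.0007,-0.0012],"grip":1},
])

```text
time: 10.68
position: [0.4922, -0.011, 0.133]
orientation: [2.214, 0.013, -2.219]
contact_force: [1.6, -0.6, -0.8]
gripper_width: 0.261
```

>>> drive_tool([
  {"translation":[0,-0.009,0.004],"delta_rot":[0,0,0],"grip":1},
  {"translation":[0,-0.009,0.004],"delta_rot":[0,0,0],"grip":1},
  {"translation":[0,-0.009,0.004],"delta_rot":[0,0,0],"grip":1},
])

```text
time: 10.93
position: [0.4899, -0.0044, 0.1333]
orientation: [2.214, 0.013, -2.218]
contact_force: [-0.0, -0.8, -0.5]
gripper_width: 0.262
```

```bash
python3 - <<'E'
from h import *
st(); d=snap('wrist','w12')
go([.4904,-.0048,.050],-89.4)
im=cv2.imread('pics/w12.png')
cv2.imwrite('pics/w12c.png',cv2.resize(im[130:330,190:440],None,fx=3.2,fy=3,interpolation=cv2.INTER_CUBIC))
E
```

```text
t 10.93 pos [ 0.4899 -0.0044  0.1333] F [-0.0278 -0.7634 -0.4794] w 0.262
toolaxes cols
 [[-0.0015  0.0112 -0.9999]
 [ 0.0003 -0.9999 -0.0112]
 [-1.     -0.0003  0.0015]]
q [ 0.2653  0.3182 -0.3716  2.0166  0.1533  0.8346 -1.7524]
dist 0.08321274838964296 translation [ 0.0832 -0.0003 -0.0003] delta_rot [-0.0008  0.0014  0.0003]
```

View pics/w12c.png

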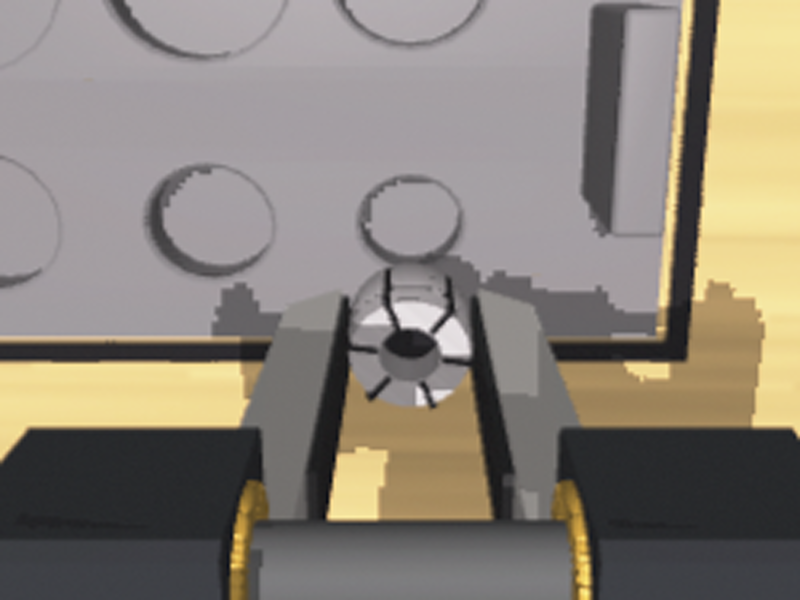

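```bash
python3 - <<'E'
from h import *
d=load('w12'); b=onz(d,(318.0,202.6),.028)
h=onz(d,(((349+471)/2)/3.2+190-.3,(302+408)/2/3+130-.3),d['pos'][2]-.0087)
print('bore',b,'inhand',h-d['pos'],'target tcp',b-(h-d['pos']))
E
```

```text
bore [ 0.4923 -0.0063  0.028 ] inhand [ 0.0001 -0.0018 -0.0087] target tcp [ 0.4922 -0.0045  0.0367]
```

>>> drive_tool([
  {"translation":[0.03,0,-0.001],"delta_rot":[0,0.001,0],"grip":1},
  {"translation":[0.055,0,-0.0016],"delta_rot":[0,0.001,0],"grip":1},
  {"translation":[0.065,0,-0.0016],"delta_rot":[0,0.001,0],"grip":1},
  {"translation":[0.065,0,-0.0016],"delta_rot":[0,0.001,0],"grip":1},
  {"translation":[0.065,0,-0.0016],"delta_rot":[0,0.001,0],"grip":1},
])

```text
time: 11.4
position: [0.4916, -0.0047, 0.0685]
orientation: [2.216, 0.011, -2.218]
contact_force: [1.2, -0.0, 0.0]
gripper_width: 0.266
```

```bash
python3 - <<'E'
from h import *
st(); d=snap('wrist','w13')
im=cv2.imread('pics/w13.png')
cv2.imwrite('pics/w13c.png',cv2.resize(im[180:310,230:410],None,fx=4.4,fy=4.4,interpolation=cv2.INTER_CUBIC))
E
```

```text
t 11.4 pos [ 0.4916 -0.0047  0.0685] F [ 1.2209 -0.0119  0.0461] w 0.266
toolaxes cols
 [[-0.001   0.0095 -1.    ]
 [ 0.0007 -1.     -0.0095]
 [-1.     -0.0007  0.001 ]]
q [ 0.2344  0.4265 -0.3413  2.0528  0.2163  0.6968 -1.8067]
```

View pics/w13c.png

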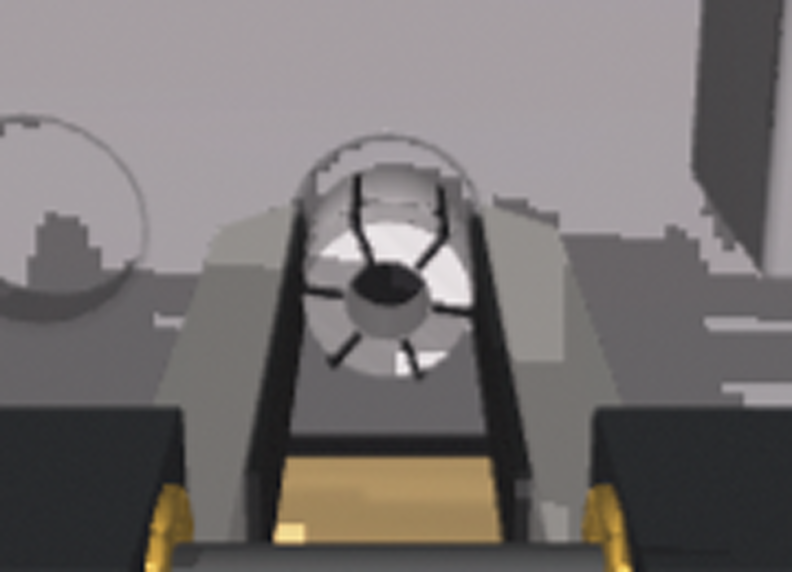

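```bash
python3 - <<'E'
from h import *
d=load('w13'); 
print('bore far x',onz(d,(318,180+133/4.4-.4),.028), 'collet far', onz(d,(317.8,180+163/4.4-.4),.0358),onz(d,(317.8,180+163/4.4-.4),.0338),'pos',d['pos'])
print('left/right bore', onz(d,(230+296/4.4-.4,226),.028),onz(d,(230+480/4.4-.4,226),.028))
E
```

```text
bore far x [ 0.507  -0.0064  0.028 ] collet far [ 0.5044 -0.0063  0.0358] [ 0.5038 -0.0063  0.0338] pos [ 0.4916 -0.0047  0.0685]
left/right bore [0.4944 0.0089 0.028 ] [ 0.4947 -0.0217  0.028 ]
```

Gaps are even: 2.6 mm on the far side and y within 0.1 mm. Lowering into the bore.

>>> drive_tool([
  {"translation":[0.005,0,-0.0005],"delta_rot":[0,0,0],"grip":1},
  {"translation":[0.01,0,-0.0005],"delta_rot":[0,0,0],"grip":1},
  {"translation":[0.015,0,-0.0005],"delta_rot":[0,0,0],"grip":1},
  {"translation":[0.017,0,-0.0005],"delta_rot":[0,0,0],"grip":1},
  {"translation":[0.017,0,-0.0005],"delta_rot":[0,0,0],"grip":1},
  {"translation":[0.017,0,-0.0005],"delta_rot":[0,0,0],"grip":1},
])

```text
time: 11.95
position: [0.4919, -0.0039, 0.0513]
orientation: [2.216, 0.012, -2.217]
contact_force: [-0.1, -0.5, -0.5]
gripper_width: 0.266
```

Entered with no contact force. Releasing partly and rising.

>>> drive_tool([
  {"translation":[0,0,0],"delta_rot":[0,0,0],"grip":0.1},
  {"translation":[0,0,0],"delta_rot":[0,0,0],"grip":0.1},
  {"translation":[0,0,0],"delta_rot":[0,0,0],"grip":0.1},
  {"translation":[0,0,0],"delta_rot":[0,0,0],"grip":0.1},
  {"translation":[-0.02,0,0],"delta_rot":[0,0,0],"grip":0.1},
  {"translation":[-0.05,0,0],"delta_rot":[0,0,0],"grip":0},
  {"translation":[-0.09,0,0],"delta_rot":[0,0,0],"grip":-0.1},
  {"translation":[-0.12,0,0],"delta_rot":[0,0,0],"grip":-0.1},
])

```text
time: 12.62
position: [0.492, -0.0038, 0.1739]
orientation: [2.217, 0.013, -2.216]
contact_force: [1.0, 0.2, 0.8]
gripper_width: 0.549
```

```bash
python3 - <<'E'
from h import *
st(); d=snap('wrist','w14'); snap('scene','s14')
go([.4226,-.1585,.15],-90)
E
```

```text
t 12.62 pos [ 0.492  -0.0038  0.1739] F [0.9687 0.2496 0.8084] w 0.549
toolaxes cols
 [[ 0.0007  0.0109 -0.9999]
 [ 0.0009 -0.9999 -0.0109]
 [-1.     -0.0009 -0.0007]]
q [ 0.2846  0.2627 -0.3893  1.9787  0.123   0.922  -1.7271]
dist 0.17228248387314146 translation [0.0255 0.1538 0.0734] delta_rot [ 0.0104 -0.007  -0.    ]
```

View pics/w14.png

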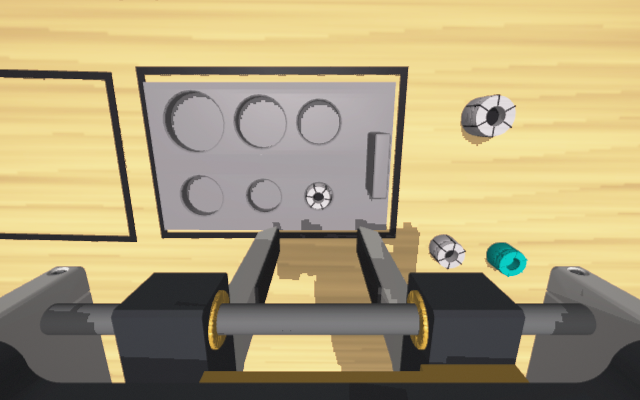

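collet_s sits in its bore at (319,196). Next is collet_m.

>>> drive_tool([
  {"translation":[0.01,0.037,0.018],"delta_rot":[0.0104,0,0],"grip":-0.15},
  {"translation":[0.025,0.074,0.036],"delta_rot":[0.0104,0,0],"grip":-0.15},
  {"translation":[0.04,0.11,0.054],"delta_rot":[0.0104,0,0],"grip":-0.15},
  {"translation":[0.055,0.145,0.07],"delta_rot":[0.0104,0,0],"grip":-0.15},
  {"translation":[0.075,0.154,0.0734],"delta_rot":[0.0104,0,0],"grip":-0.15},
  {"translation":[0.075,0.154,0.0734],"delta_rot":[0.0104,0,0],"grip":-0.15},
  {"translation":[0.075,0.154,0.0734],"delta_rot":[0.0104,0,0],"grip":-0.15},
])

```text
time: 13.3
position: [0.4196, -0.1587, 0.0957]
orientation: [-2.218, -0.0, 2.222]
contact_force: [0.4, 1.2, 0.5]
gripper_width: 0.575
```

```bash
python3 - <<'E'
from h import *
st(); d=snap('wrist','w15'); print(proj(d,[.4226,-.1597,.03]))
go([.4226,-.1578,.035],-90)
im=cv2.imread('pics/w15.png')
cv2.imwrite('pics/w15c.png',cv2.resize(im[150:310,220:420],None,fx=4,fy=3.5,interpolation=cv2.INTER_CUBIC))
E
```

```text
t 13.3 pos [ 0.4196 -0.1587  0.0957] F [0.391 1.234 0.521] w 0.575
toolaxes cols
 [[-0.0019 -0.0012 -1.    ]
 [ 0.0015 -1.      0.0012]
 [-1.     -0.0015  0.0019]]
q [ 0.5404  0.3065 -0.2808  2.139   0.1266  0.7137 -1.3961]
[316.9135 215.02  ]
dist 0.06151734426993325 translation [ 0.0615 -0.0002 -0.0021] delta_rot [0.0005 0.0003 0.0012]
```

View pics/w15c.png

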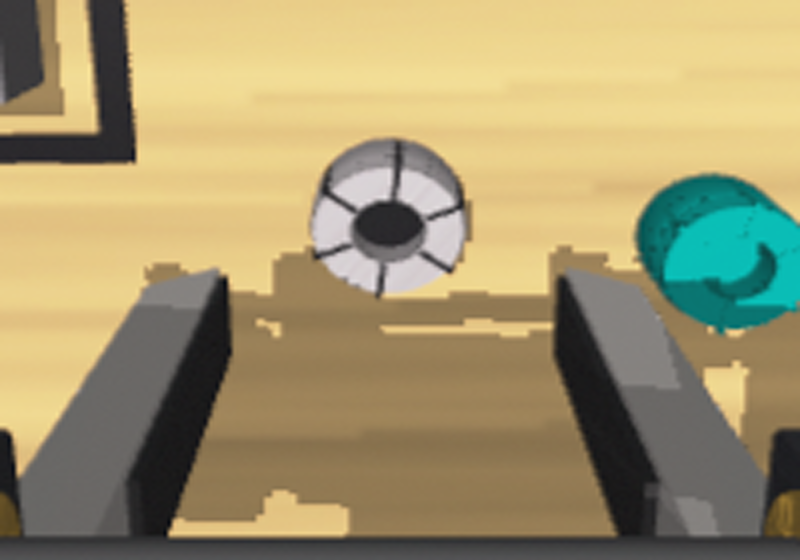

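>>> drive_tool([
  {"translation":[0.03,0,-0.0018],"delta_rot":[0,0,0.001],"grip":-0.15},
  {"translation":[0.05,0,-0.0018],"delta_rot":[0,0,0.001],"grip":-0.15},
  {"translation":[0.061,0,-0.0018],"delta_rot":[0,0,0.001],"grip":-0.15},
  {"translation":[0.061,0,-0.0018],"delta_rot":[0,0,0.001],"grip":-0.15},
  {"translation":[0.061,0,-0.0018],"delta_rot":[0,0,0.001],"grip":1},
  {"translation":[0.061,0,-0.0018],"delta_rot":[0,0,0.001],"grip":1},
  {"translation":[0.061,0,-0.0018],"delta_rot":[0,0,0.001],"grip":1},
  {"translation":[0.061,0,-0.0018],"delta_rot":[0,0,0.001],"grip":1},
])

```text
time: 14.02
position: [0.4227, -0.1588, 0.0363]
orientation: [2.222, -0.001, -2.219]
contact_force: [0.1, 2.0, 9.2]
gripper_width: 0.341
```

>>> drive_tool([
  {"translation":[0,0,0],"delta_rot":[0,0,0],"grip":1},
  {"translation":[0,0,0],"delta_rot":[0,0,0],"grip":1},
  {"translation":[0,0,0],"delta_rot":[0,0,0],"grip":1},
])

```text
time: 14.27
position: [0.4228, -0.1588, 0.0363]
orientation: [2.223, -0.001, -2.219]
contact_force: [-0.9, 2.3, 10.5]
gripper_width: 0.341
```

>>> drive_tool([
  {"translation":[-0.005,0,0],"delta_rot":[0,0,0],"grip":1},
  {"translation":[-0.02,0,0],"delta_rot":[0,0,0],"grip":1},
  {"translation":[-0.05,0,0],"delta_rot":[0,0,0],"grip":1},
  {"translation":[-0.08,0,0],"delta_rot":[0,0,0],"grip":1},
  {"translation":[-0.1,0,0],"delta_rot":[0,0,0],"grip":1},
  {"translation":[-0.1,0,0],"delta_rot":[0,0,0],"grip":1},
])

```text
time: 14.77
position: [0.4238, -0.1593, 0.1394]
orientation: [2.226, -0.003, -2.214]
contact_force: [1.4, 0.3, -0.2]
gripper_width: 0.346
```

```bash
python3 - <<'E'
from h import *
st(); d=snap('wrist','w16')
go([.4906,.0552,.135],-89.4)
im=cv2.imread('pics/w16.png')
cv2.imwrite('pics/w16c.png',cv2.resize(im[150:310,220:420],None,fx=4,fy=3.5,interpolation=cv2.INTER_CUBIC))
E
```

```text
t 14.77 pos [ 0.4238 -0.1593  0.1394] F [ 1.4191  0.2821 -0.1783] w 0.346
toolaxes cols
 [[ 0.0054 -0.     -1.    ]
 [-0.0028 -1.      0.    ]
 [-1.      0.0028 -0.0054]]
q [ 0.5579  0.2344 -0.2986  2.1037  0.0963  0.8098 -1.37  ]
dist 0.22484076309088175 translation [ 0.0022 -0.2144 -0.0676] delta_rot [-0.0107 -0.0036 -0.0023]
```

View pics/w16c.png

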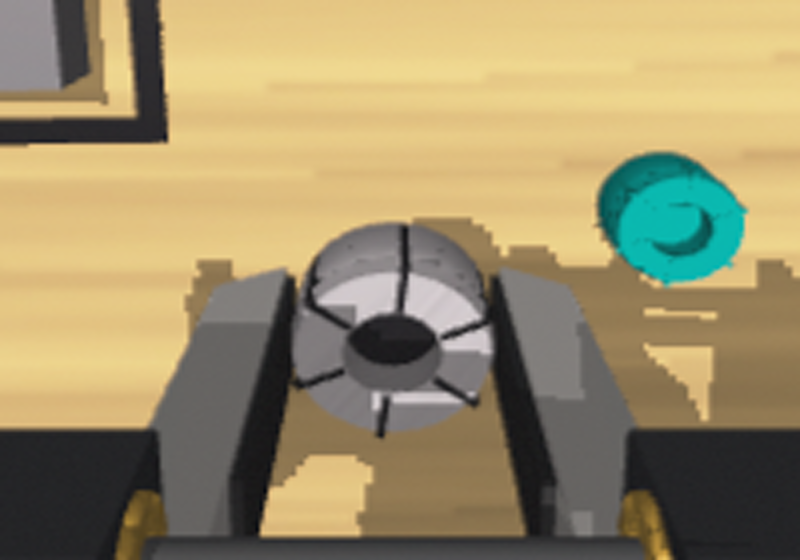

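>>> drive_tool([
  {"translation":[0,-0.036,-0.0115],"delta_rot":[-0.0107,-0.0036,-0.0023],"grip":1},
  {"translation":[0,-0.072,-0.023],"delta_rot":[-0.0107,-0.0036,-0.0023],"grip":1},
  {"translation":[0,-0.108,-0.0345],"delta_rot":[-0.0107,-0.0036,-0.0023],"grip":1},
  {"translation":[0,-0.144,-0.046],"delta_rot":[-0.0107,-0.0036,-0.0023],"grip":1},
  {"translation":[0,-0.18,-0.0575],"delta_rot":[-0.0107,-0.0036,-0.0023],"grip":1},
  {"translation":[0,-0.214,-0.0685],"delta_rot":[-0.0107,-0.0036,-0.0023],"grip":1},
  {"translation":[0,-0.214,-0.0685],"delta_rot":[-0.0107,-0.0036,-0.0023],"grip":1},
  {"translation":[0,-0.214,-0.0685],"delta_rot":[-0.0107,-0.0036,-0.0023],"grip":1},
])

```text
time: 15.48
position: [0.4901, 0.0572, 0.1343]
orientation: [2.21, 0.019, -2.221]
contact_force: [-0.9, -0.7, -2.4]
gripper_width: 0.342
```

```bash
python3 - <<'E'
from h import *
st(); d=snap('wrist','w17')
go([.4915,.0550,.07],-89.4)
im=cv2.imread('pics/w17.png')
cv2.imwrite('pics/w17c.png',cv2.resize(im[150:310,220:420],None,fx=4,fy=3.5,interpolation=cv2.INTER_CUBIC))
E
```

```text
t 15.48 pos [0.4901 0.0572 0.1343] F [-0.911  -0.6693 -2.3815] w 0.342
toolaxes cols
 [[-0.0052  0.0143 -0.9999]
 [ 0.0025 -0.9999 -0.0143]
 [-1.     -0.0026  0.0052]]
q [ 0.1756  0.3291 -0.4123  2.0042  0.1691  0.8459 -1.8866]
dist 0.06433559575464305 translation [ 0.0643  0.0007 -0.002 ] delta_rot [0.0016 0.0053 0.0019]
```

View pics/w17c.png

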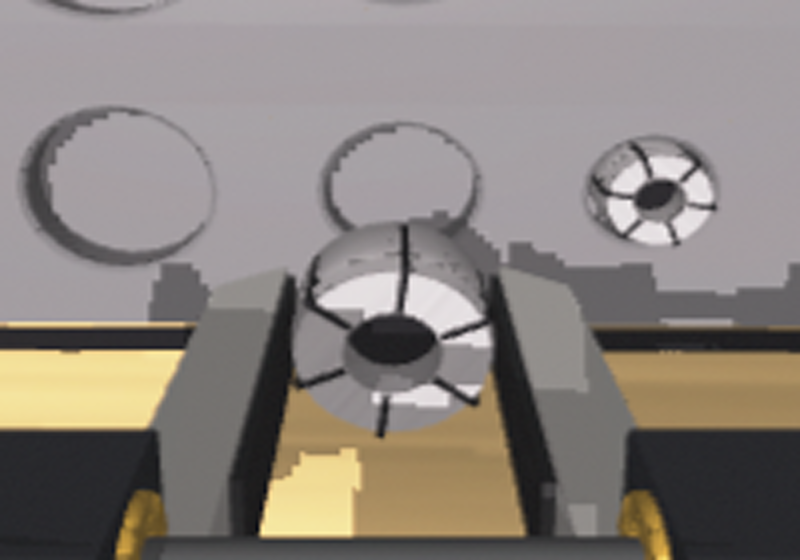

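```bash
python3 - <<'E'
from h import *
d=load('w17'); px=lambda x,y:(x/4+220-.4,y/3.5+150-.4)
h=onz(d,px(394,353.5),d['pos'][2]-.0363+.030)
l=onz(d,px(322,182),.028);rr=onz(d,px(481,182),.028);far=onz(d,px(401,122),.028)
print('inhand',h-d['pos']); print('bore y',(l+rr)/2,'far',far,'tcp target', far[0]-.0185-(h-d['pos'])[0], ((l+rr)/2)[1]-(h-d['pos'])[1])
E
```

```text
inhand [-0.0006 -0.002  -0.0063]
bore y [0.4928 0.0536 0.028 ] far [0.5095 0.054  0.028 ] tcp target 0.4915708757739789 0.0556394437724882
```

>>> drive_tool([
  {"translation":[0.03,0.0002,-0.002],"delta_rot":[0.0016,0.005,0.002],"grip":1},
  {"translation":[0.05,0.0002,-0.002],"delta_rot":[0.0016,0.005,0.002],"grip":1},
  {"translation":[0.063,0.0002,-0.002],"delta_rot":[0.0016,0.005,0.002],"grip":1},
  {"translation":[0.063,0.0002,-0.002],"delta_rot":[0.0016,0.005,0.002],"grip":1},
  {"translation":[0.063,0.0002,-0.002],"delta_rot":[0.0016,0.005,0.002],"grip":1},
])

```text
time: 15.95
position: [0.4916, 0.0542, 0.0719]
orientation: [2.217, 0.008, -2.218]
contact_force: [0.5, -0.0, -0.6]
gripper_width: 0.341
```

```bash
python3 - <<'E'
from h import *
st(); d=snap('wrist','w18')
go([.4916,.0555,.053],-89.4)
im=cv2.imread('pics/w18.png')
cv2.imwrite('pics/w18c.png',cv2.resize(im[180:310,230:410],None,fx=4.4,fy=4.4,interpolation=cv2.INTER_CUBIC))
E
```

```text
t 15.95 pos [0.4916 0.0542 0.0719] F [ 0.5142 -0.0267 -0.6441] w 0.341
toolaxes cols
 [[-0.0003  0.0078 -1.    ]
 [-0.0004 -1.     -0.0078]
 [-1.      0.0004  0.0003]]
q [ 0.1441  0.4292 -0.377   2.0437  0.2377  0.71   -1.9463]
dist 0.01962366172822086 translation [ 0.0196 -0.001   0.0006] delta_rot [-0.0024 -0.0011 -0.0003]
```

View pics/w18c.png

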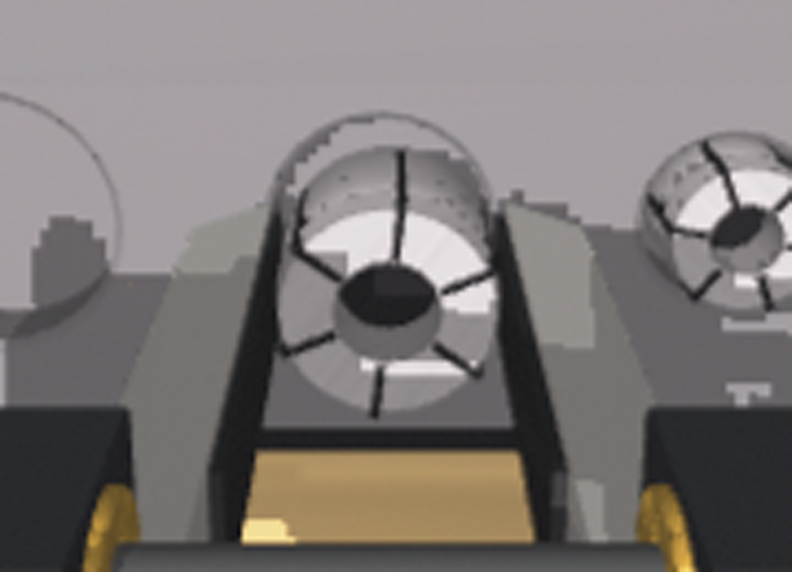

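```bash
python3 - <<'E'
from h import *
d=load('w18'); q=lambda x,y:(x/4.4+230-.4,y/4.4+180-.4)
print('bore far',onz(d,q(382,112),.028),'collet far',onz(d,q(390,149),.0376),onz(d,q(390,149),.0356))
E
```

```text
bore far [0.5096 0.0535 0.028 ] collet far [0.5063 0.0522 0.0376] [0.5057 0.0522 0.0356]
```

>>> drive_tool([
  {"translation":[0.004,-0.0012,-0.0005],"delta_rot":[-0.0024,-0.001,0],"grip":1},
  {"translation":[0.009,-0.0012,-0.0006],"delta_rot":[-0.0024,-0.001,0],"grip":1},
  {"translation":[0.014,-0.0012,-0.0006],"delta_rot":[-0.0024,-0.001,0],"grip":1},
  {"translation":[0.019,-0.0012,-0.0006],"delta_rot":[-0.0024,-0.001,0],"grip":1},
  {"translation":[0.019,-0.0012,-0.0006],"delta_rot":[-0.0024,-0.001,0],"grip":1},
  {"translation":[0.019,-0.0012,-0.0006],"delta_rot":[-0.0024,-0.001,0],"grip":1},
])

```text
time: 16.5
position: [0.4926, 0.0564, 0.0529]
orientation: [2.215, 0.013, -2.216]
contact_force: [-2.3, -1.3, -1.4]
gripper_width: 0.342
```

>>> drive_tool([
  {"translation":[0,0,0],"delta_rot":[0,0,0],"grip":0},
  {"translation":[0,0,0],"delta_rot":[0,0,0],"grip":0},
  {"translation":[0,0,0],"delta_rot":[0,0,0],"grip":0},
  {"translation":[0,0,0],"delta_rot":[0,0,0],"grip":0},
  {"translation":[-0.02,0,0],"delta_rot":[0,0,0],"grip":0},
  {"translation":[-0.05,0,0],"delta_rot":[0,0,0],"grip":-0.1},
  {"translation":[-0.09,0,0],"delta_rot":[0,0,0],"grip":-0.2},
  {"translation":[-0.12,0,0],"delta_rot":[0,0,0],"grip":-0.3},
])

```text
time: 17.17
position: [0.4929, 0.0568, 0.1758]
orientation: [2.217, 0.014, -2.214]
contact_force: [0.5, -1.1, 0.5]
gripper_width: 0.629
```

```bash
python3 - <<'E'
from h import *
st(); d=snap('wrist','w19')
go([.5766,-.1805,.16],-90)
E
```

```text
t 17.17 pos [0.4929 0.0568 0.1758] F [ 0.4845 -1.0887  0.4954] w 0.629
toolaxes cols
 [[ 0.0013  0.012  -0.9999]
 [ 0.0003 -0.9999 -0.012 ]
 [-1.     -0.0003 -0.0013]]
q [ 0.1954  0.2716 -0.4295  1.9668  0.1397  0.9302 -1.8626]
dist 0.25207571493717335 translation [ 0.0212  0.2387 -0.0783] delta_rot [ 0.0121 -0.0078  0.0004]
```

View pics/w19.png

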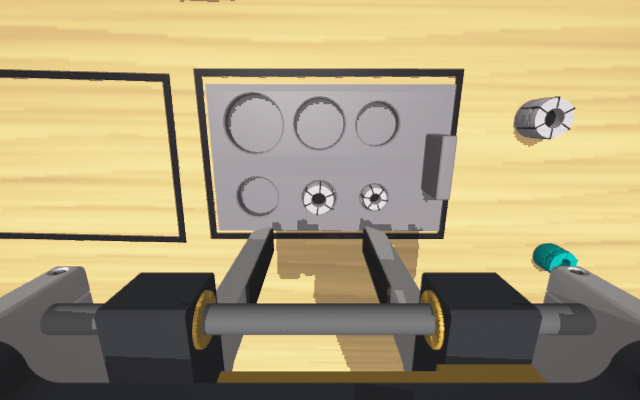

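collet_m is seated too, at (320,198). Next is collet_l.

>>> drive_tool([
  {"translation":[0,0.038,-0.012],"delta_rot":[0.012,0,0],"grip":-0.35},
  {"translation":[0,0.076,-0.025],"delta_rot":[0.012,0,0],"grip":-0.35},
  {"translation":[0.005,0.114,-0.037],"delta_rot":[0.012,0,0],"grip":-0.35},
  {"translation":[0.015,0.152,-0.05],"delta_rot":[0.012,0,0],"grip":-0.35},
  {"translation":[0.025,0.19,-0.063],"delta_rot":[0.012,0,0],"grip":-0.35},
  {"translation":[0.04,0.226,-0.076],"delta_rot":[0.012,0,0],"grip":-0.35},
  {"translation":[0.065,0.239,-0.081],"delta_rot":[0.012,0,0],"grip":-0.35},
  {"translation":[0.075,0.239,-0.081],"delta_rot":[0.012,0,0],"grip":-0.35},
])

```text
time: 17.88
position: [0.5759, -0.1858, 0.0953]
orientation: [-2.217, 0.007, 2.221]
contact_force: [-0.5, 0.5, 0.3]
gripper_width: 0.674
```

>>> drive_tool([
  {"translation":[0,0,0],"delta_rot":[0,0,0],"grip":-0.35},
  {"translation":[0,0,0],"delta_rot":[0,0,0],"grip":-0.35},
])

```text
time: 18.05
position: [0.5765, -0.1804, 0.0983]
orientation: [-2.221, -0.002, 2.222]
contact_force: [-0.4, 0.5, 0.7]
gripper_width: 0.676
```

```bash
python3 - <<'E'
from h import *
st(); d=snap('wrist','w20'); print(proj(d,[.5766,-.182,.034]),proj(d,d['pos']))
go([.5766,-.1803,.0355],-90)
E
```

```text
t 18.05 pos [ 0.5765 -0.1804  0.0983] F [-0.3547  0.4997  0.7428] w 0.676
toolaxes cols
 [[-0.0003  0.0007 -1.    ]
 [ 0.0008 -1.     -0.0007]
 [-1.     -0.0008  0.0003]]
q [ 0.4714  0.5408 -0.2879  1.7614  0.192   0.8675 -1.4725]
[317.6248 219.0603] [314.7882 254.28  ]
dist 0.06368056328147903 translation [0.0637 0.0001 0.0005] delta_rot [ 0.0011 -0.0011  0.0003]
```

View pics/w20.png

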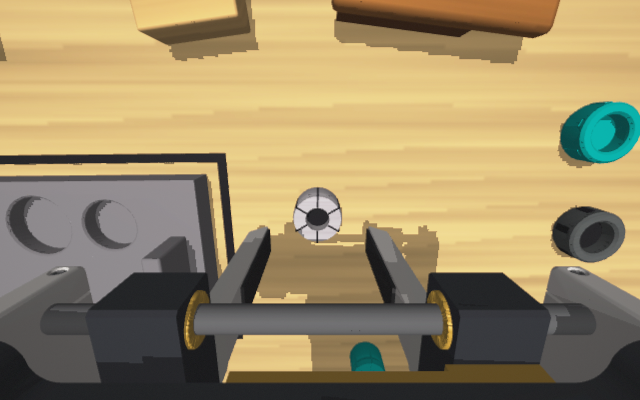

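>>> drive_tool([
  {"translation":[0.03,0,0],"delta_rot":[0.001,-0.001,0],"grip":-0.35},
  {"translation":[0.052,0,0],"delta_rot":[0.001,-0.001,0],"grip":-0.35},
  {"translation":[0.063,0,0],"delta_rot":[0.001,-0.001,0],"grip":-0.35},
  {"translation":[0.063,0,0],"delta_rot":[0.001,-0.001,0],"grip":-0.35},
  {"translation":[0.063,0,0],"delta_rot":[0.001,-0.001,0],"grip":1},
  {"translation":[0.063,0,0],"delta_rot":[0.001,-0.001,0],"grip":1},
  {"translation":[0.063,0,0],"delta_rot":[0.001,-0.001,0],"grip":1},
  {"translation":[0.063,0,0],"delta_rot":[0.001,-0.001,0],"grip":1},
])

```text
time: 18.77
position: [0.5773, -0.1816, 0.0365]
orientation: [-2.222, 0.002, 2.22]
contact_force: [-0.6, -0.5, 8.8]
gripper_width: 0.433
```

>>> drive_tool([
  {"translation":[0,0,0],"delta_rot":[0,0,0],"grip":1},
  {"translation":[0,0,0],"delta_rot":[0,0,0],"grip":1},
  {"translation":[0,0,0],"delta_rot":[0,0,0],"grip":1},
])

```text
time: 19.02
position: [0.5773, -0.1817, 0.0365]
orientation: [-2.222, 0.002, 2.22]
contact_force: [-1.6, 1.5, 8.6]
gripper_width: 0.424
```

>>> drive_tool([
  {"translation":[-0.005,0,0],"delta_rot":[0,0,0],"grip":1},
  {"translation":[-0.02,0,0],"delta_rot":[0,0,0],"grip":1},
  {"translation":[-0.05,0,0],"delta_rot":[0,0,0],"grip":1},
  {"translation":[-0.08,0,0],"delta_rot":[0,0,0],"grip":1},
  {"translation":[-0.105,0,0],"delta_rot":[0,0,0],"grip":1},
  {"translation":[-0.105,0,0],"delta_rot":[0,0,0],"grip":1},
])

```text
time: 19.52
position: [0.5789, -0.1821, 0.1458]
orientation: [2.228, -0.004, -2.214]
contact_force: [0.6, -0.8, -0.7]
gripper_width: 0.429
```

```bash
python3 - <<'E'
from h import *
st(); d=snap('wrist','w21')
go([.4908,.1230,.14],-89.4)
E
```

```text
t 19.52 pos [ 0.5789 -0.1821  0.1458] F [ 0.5701 -0.7551 -0.6525] w 0.429
toolaxes cols
 [[ 0.0059 -0.0015 -1.    ]
 [-0.0023 -1.      0.0015]
 [-1.      0.0022 -0.0059]]
q [ 0.4833  0.4822 -0.3009  1.729   0.171   0.9497 -1.4566]
dist 0.3172344351702733 translation [ 0.0024 -0.3049  0.0876] delta_rot [-0.0121 -0.0036 -0.0016]
```

View pics/w21.png

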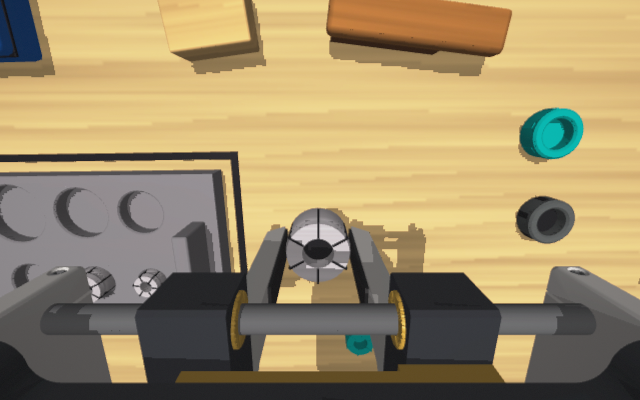

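>>> drive_tool([
  {"translation":[0,-0.038,0.011],"delta_rot":[-0.012,-0.0036,-0.0016],"grip":1},
  {"translation":[0,-0.076,0.022],"delta_rot":[-0.012,-0.0036,-0.0016],"grip":1},
  {"translation":[0,-0.114,0.033],"delta_rot":[-0.012,-0.0036,-0.0016],"grip":1},
  {"translation":[0,-0.152,0.044],"delta_rot":[-0.012,-0.0036,-0.0016],"grip":1},
  {"translation":[0,-0.19,0.055],"delta_rot":[-0.012,-0.0036,-0.0016],"grip":1},
  {"translation":[0,-0.228,0.066],"delta_rot":[-0.012,-0.0036,-0.0016],"grip":1},
  {"translation":[0,-0.266,0.077],"delta_rot":[-0.012,-0.0036,-0.0016],"grip":1},
  {"translation":[0.002,-0.304,0.0876],"delta_rot":[-0.012,-0.0036,-0.0016],"grip":1},
])

```text
time: 20.23
position: [0.4882, 0.124, 0.1379]
orientation: [2.211, 0.013, -2.222]
contact_force: [0.9, 0.3, -1.1]
gripper_width: 0.428
```

>>> drive_tool([
  {"translation":[0,0,0],"delta_rot":[0,0,0],"grip":1},
  {"translation":[0,0,0],"delta_rot":[0,0,0],"grip":1},
  {"translation":[0,0,0],"delta_rot":[0,0,0],"grip":1},
])

```text
time: 20.48
position: [0.4892, 0.1222, 0.1377]
orientation: [2.211, 0.013, -2.222]
contact_force: [0.2, -0.3, -1.7]
gripper_width: 0.427
```

```bash
python3 - <<'E'
from h import *
st(); d=snap('wrist','w22')
go([.4908,.1230,.072],-89.4)
im=cv2.imread('pics/w22.png')
cv2.imwrite('pics/w22c.png',cv2.resize(im[150:310,220:420],None,fx=4,fy=3.5,interpolation=cv2.INTER_CUBIC))
E
```

```text
t 20.48 pos [0.4892 0.1222 0.1377] F [ 0.1792 -0.2832 -1.7099] w 0.427
toolaxes cols
 [[-0.0053  0.0109 -0.9999]
 [ 0.0011 -0.9999 -0.0109]
 [-1.     -0.0011  0.0053]]
q [ 0.0551  0.3438 -0.4249  1.976   0.1802  0.863  -2.026 ]
dist 0.06585924880850912 translation [ 0.0658 -0.0013 -0.0017] delta_rot [-0.0009  0.005   0.0011]
```

View pics/w22c.png

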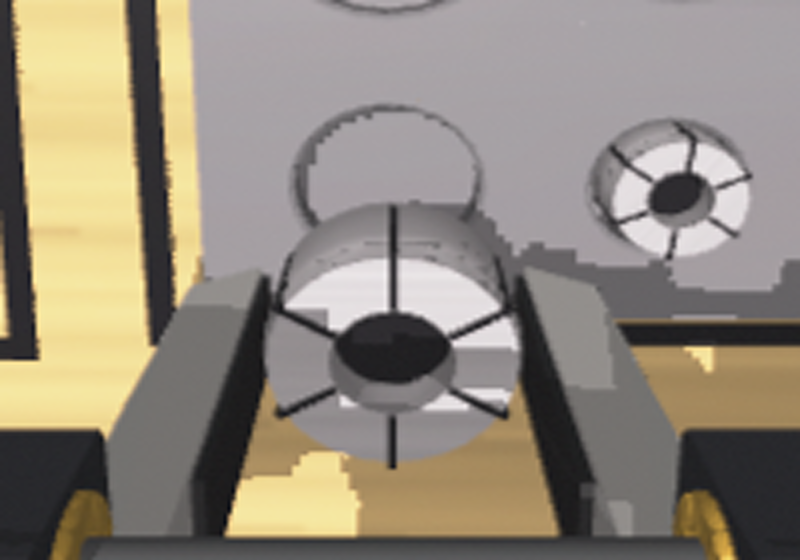

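```bash
python3 - <<'E'
from h import *
d=load('w22'); px=lambda x,y:(x/4+220-.4,y/3.5+150-.4)
h=onz(d,px(393,360),d['pos'][2]-.0365+.034)
l=onz(d,px(292,180),.028);rr=onz(d,px(482,178),.028);far=onz(d,px(388,104),.028)
print('inhand',h-d['pos']); print('bore',(l+rr)/2,rr-l,'far',far,'tcp target', far[0]-.0225-(h-d['pos'])[0], ((l+rr)/2)[1]-(h-d['pos'])[1])
E
```

```text
inhand [-0.     -0.0018 -0.0025]
bore [0.4917 0.1219 0.028 ] [ 0.0011 -0.0458  0.    ] far [0.5128 0.1219 0.028 ] tcp target 0.4902802556073391 0.123777744728103
```

>>> drive_tool([
  {"translation":[0.03,-0.0017,-0.0014],"delta_rot":[-0.001,0.005,0.001],"grip":1},
  {"translation":[0.052,-0.0017,-0.0014],"delta_rot":[-0.001,0.005,0.001],"grip":1},
  {"translation":[0.065,-0.0017,-0.0014],"delta_rot":[-0.001,0.005,0.001],"grip":1},
  {"translation":[0.065,-0.0017,-0.0014],"delta_rot":[-0.001,0.005,0.001],"grip":1},
  {"translation":[0.065,-0.0017,-0.0014],"delta_rot":[-0.001,0.005,0.001],"grip":1},
  {"translation":[0.065,-0.0017,-0.0014],"delta_rot":[-0.001,0.005,0.001],"grip":1},
])

```text
time: 21.03
position: [0.4912, 0.1239, 0.0741]
orientation: [2.218, 0.012, -2.215]
contact_force: [0.5, -0.1, -1.8]
gripper_width: 0.433
```

```bash
python3 - <<'E'
from h import *
st(); d=snap('wrist','w23')
go([.4905,.1237,.053],-89.4)
im=cv2.imread('pics/w23.png')
cv2.imwrite('pics/w23c.png',cv2.resize(im[180:310,230:410],None,fx=4.4,fy=4.4,interpolation=cv2.INTER_CUBIC))
E
```

```text
t 21.03 pos [0.4912 0.1239 0.0741] F [ 0.4931 -0.1203 -1.7895] w 0.433
toolaxes cols
 [[ 0.0015  0.0106 -0.9999]
 [ 0.0007 -0.9999 -0.0106]
 [-1.     -0.0006 -0.0015]]
q [ 0.018   0.4442 -0.3918  2.0153  0.2496  0.7259 -2.0875]
dist 0.021295277123450487 translation [0.0213 0.0004 0.0009] delta_rot [ 0.0003 -0.0021  0.0007]
```

View pics/w23c.png

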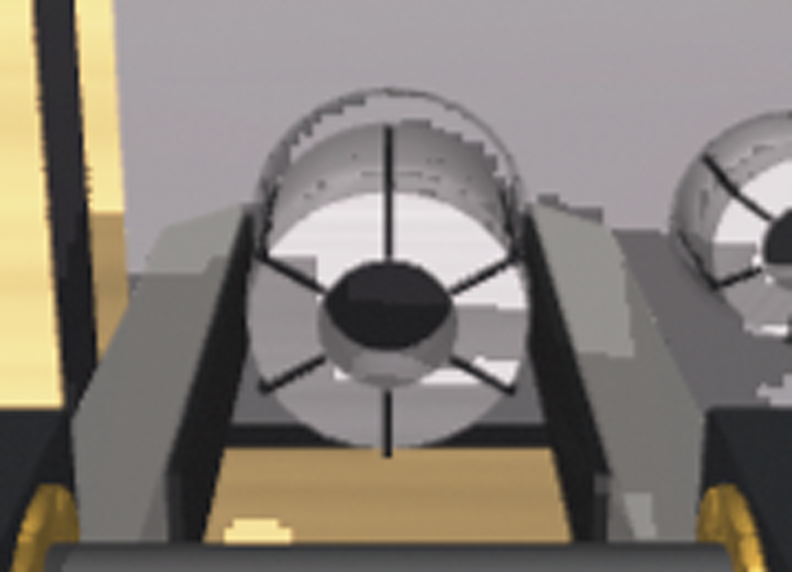

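```bash
python3 - <<'E'
from h import *
d=load('w23'); q=lambda x,y:(x/4.4+230-.4,y/4.4+180-.4)
print('bore far',onz(d,q(388,90),.028),'collet far',onz(d,q(388,122),.0396),onz(d,q(388,122),.0376))
print('y: bore',onz(d,q(258,190),.028)[1],onz(d,q(520,190),.028)[1])
E
```

```text
bore far [0.5125 0.1223 0.028 ] collet far [0.5104 0.1223 0.0396] [0.5098 0.1223 0.0376]
y: bore 0.1443607470011306 0.09960979400640627
```

>>> drive_tool([
  {"translation":[0.005,0.0003,0.0001],"delta_rot":[0,-0.002,0],"grip":1},
  {"translation":[0.01,0.0003,0.0001],"delta_rot":[0,-0.002,0],"grip":1},
  {"translation":[0.015,0.0003,0.0001],"delta_rot":[0,-0.002,0],"grip":1},
  {"translation":[0.0205,0.0003,0.0001],"delta_rot":[0,-0.002,0],"grip":1},
  {"translation":[0.0205,0.0003,0.0001],"delta_rot":[0,-0.002,0],"grip":1},
  {"translation":[0.0205,0.0003,0.0001],"delta_rot":[0,-0.002,0],"grip":1},
])

```text
time: 21.58
position: [0.4903, 0.1241, 0.0524]
orientation: [2.213, 0.013, -2.218]
contact_force: [0.2, 0.7, -2.4]
gripper_width: 0.429
```

>>> drive_tool([
  {"translation":[0,0,0],"delta_rot":[0,0,0],"grip":-0.15},
  {"translation":[0,0,0],"delta_rot":[0,0,0],"grip":-0.15},
  {"translation":[0,0,0],"delta_rot":[0,0,0],"grip":-0.15},
  {"translation":[0,0,0],"delta_rot":[0,0,0],"grip":-0.15},
  {"translation":[-0.02,0,0],"delta_rot":[0,0,0],"grip":-0.2},
  {"translation":[-0.05,0,0],"delta_rot":[0,0,0],"grip":-0.3},
  {"translation":[-0.09,0,0],"delta_rot":[0,0,0],"grip":-0.4},
  {"translation":[-0.13,0,0],"delta_rot":[0,0,0],"grip":-0.5},
])

```text
time: 22.25
position: [0.49, 0.124, 0.1841]
orientation: [2.213, 0.014, -2.219]
contact_force: [1.0, 0.3, 0.6]
gripper_width: 0.731
```

```bash
python3 - <<'E'
from h import *
st(); d=snap('wrist','w24')
go([.52,-.40,.24],-90)
E
```

```text
t 22.25 pos [0.49   0.124  0.1841] F [1.0069 0.3064 0.619 ] w 0.731
toolaxes cols
 [[-0.0027  0.0121 -0.9999]
 [ 0.0007 -0.9999 -0.0121]
 [-1.     -0.0007  0.0027]]
q [ 0.0754  0.2813 -0.4465  1.9345  0.145   0.9595 -1.9983]
dist 0.5280739081496579 translation [-0.0493  0.5254 -0.0208] delta_rot [ 0.0122 -0.0065  0.0022]
```

View pics/w24.png

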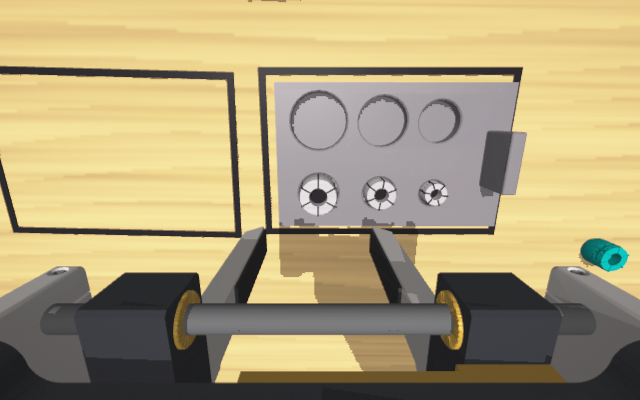

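All three collets sit home. Now to the nut, looking again since it may have been knocked.

>>> drive_tool([
  {"translation":[0,0.04,-0.005],"delta_rot":[0.012,-0.0065,0.002],"grip":-0.5},
  {"translation":[0,0.08,-0.01],"delta_rot":[0.012,-0.0065,0.002],"grip":-0.5},
  {"translation":[0,0.12,-0.016],"delta_rot":[0.012,-0.0065,0.002],"grip":-0.5},
  {"translation":[0,0.16,-0.02],"delta_rot":[0.012,-0.0065,0.002],"grip":-0.5},
  {"translation":[0,0.2,-0.025],"delta_rot":[0.012,-0.0065,0.002],"grip":-0.5},
  {"translation":[0,0.24,-0.03],"delta_rot":[0.012,-0.0065,0.002],"grip":-0.5},
  {"translation":[0,0.28,-0.035],"delta_rot":[0.012,-0.0065,0.002],"grip":-0.5},
  {"translation":[0,0.32,-0.04],"delta_rot":[0.012,-0.0065,0.002],"grip":-0.5},
])

```text
time: 22.97
position: [0.5343, -0.1977, 0.1828]
orientation: [2.213, -0.003, -2.229]
contact_force: [0.0, -0.4, -0.1]
gripper_width: 0.753
```

```bash
python3 - <<'E'
from h import *
st(); d=snap('wrist','w25'); print(proj(d,[.5557,-.4258,.024]))
go([.5555,-.4238,.14],-90)
E
```

```text
t 22.97 pos [ 0.5343 -0.1977  0.1828] F [ 0.0388 -0.449  -0.0512] w 0.753
toolaxes cols
 [[-0.0073 -0.0004 -1.    ]
 [-0.0019 -1.      0.0004]
 [-1.      0.0019  0.0073]]
q [ 0.5169  0.3797 -0.2734  1.7837  0.1236  1.0011 -1.3767]
[521.2789 171.9428]
dist 0.2226921337923525 translation [ 0.0434  0.2171 -0.0237] delta_rot [-0.0081  0.0077 -0.0048]
```

View pics/w25.png

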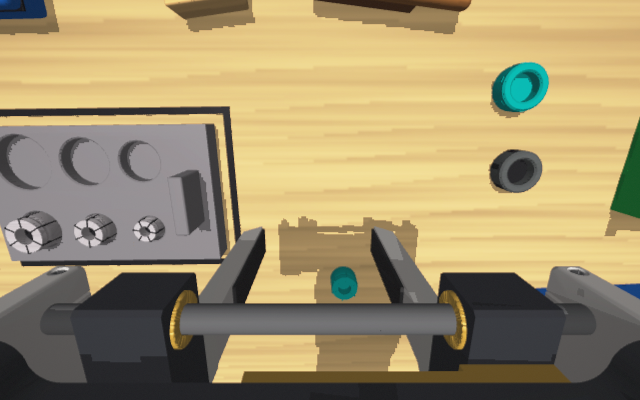

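The nut is still where it was (top at about 520,170; predicted 521,172). Going over it.

>>> drive_tool([
  {"translation":[0.01,0.038,-0.004],"delta_rot":[-0.006,0.0077,-0.002],"grip":-0.45},
  {"translation":[0.02,0.076,-0.008],"delta_rot":[-0.006,0.0077,-0.002],"grip":-0.45},
  {"translation":[0.03,0.114,-0.012],"delta_rot":[-0.006,0.0077,-0.002],"grip":-0.45},
  {"translation":[0.043,0.152,-0.016],"delta_rot":[-0.006,0.0077,-0.002],"grip":-0.45},
  {"translation":[0.055,0.19,-0.02],"delta_rot":[-0.006,0.0077,-0.002],"grip":-0.45},
  {"translation":[0.07,0.217,-0.0237],"delta_rot":[-0.006,0.0077,-0.002],"grip":-0.45},
  {"translation":[0.08,0.217,-0.0237],"delta_rot":[-0.006,0.0077,-0.002],"grip":-0.45},
  {"translation":[0.08,0.217,-0.0237],"delta_rot":[-0.006,0.0077,-0.002],"grip":-0.45},
])

```text
time: 23.68
position: [0.5559, -0.4133, 0.0998]
orientation: [2.218, 0.007, -2.224]
contact_force: [-0.3, 1.9, 0.0]
gripper_width: 0.73
```

>>> drive_tool([
  {"translation":[0,0,0],"delta_rot":[0,0,0],"grip":-0.45},
  {"translation":[0,0,0],"delta_rot":[0,0,0],"grip":-0.45},
])

```text
time: 23.85
position: [0.5582, -0.4114, 0.1037]
orientation: [2.219, 0.009, -2.217]
contact_force: [-0.6, -0.4, 1.2]
gripper_width: 0.724
```

```bash
python3 - <<'E'
from h import *
st(); d=snap('wrist','w26'); print(proj(d,[.5557,-.4258,.024]))
go([.5555,-.4238,.034],-90)
im=cv2.imread('pics/w26.png')
cv2.imwrite('pics/w26c.png',cv2.resize(im[150:310,220:420],None,fx=4,fy=3.5,interpolation=cv2.INTER_CUBIC))
E
```

```text
t 23.85 pos [ 0.5582 -0.4114  0.1037] F [-0.5823 -0.3921  1.2059] w 0.724
toolaxes cols
 [[ 0.0009  0.0072 -1.    ]
 [ 0.0006 -1.     -0.0072]
 [-1.     -0.0006 -0.0009]]
q [ 0.7262  0.6662 -0.2     1.5144  0.1477  0.9754 -1.0787]
[332.3382 216.3607]
dist 0.07105889353257872 translation [0.0699 0.0123 0.0029] delta_rot [ 0.0072 -0.0012  0.0002]
```

View pics/w26c.png

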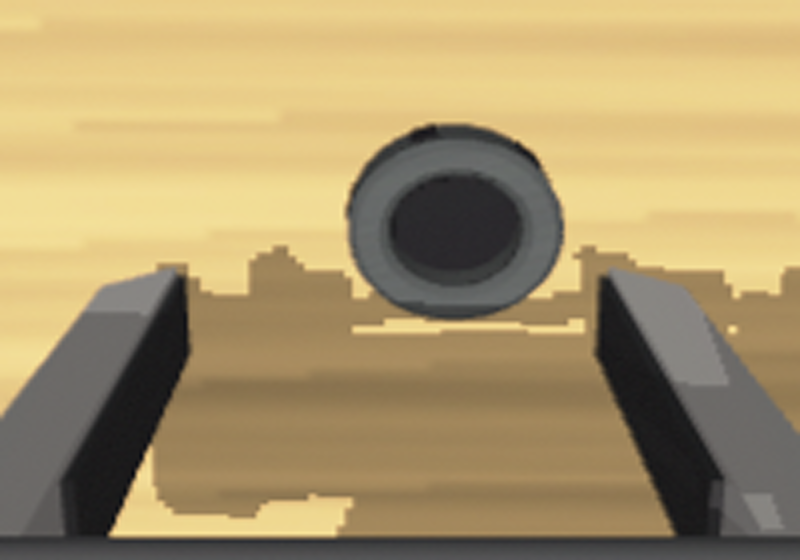

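>>> drive_tool([
  {"translation":[0.0,0.0132,0.002],"delta_rot":[0.007,-0.001,0],"grip":-0.5},
  {"translation":[0.03,0.0132,0.002],"delta_rot":[0.007,-0.001,0],"grip":-0.5},
  {"translation":[0.055,0.0132,0.002],"delta_rot":[0.007,-0.001,0],"grip":-0.5},
  {"translation":[0.069,0.0132,0.002],"delta_rot":[0.007,-0.001,0],"grip":-0.5},
  {"translation":[0.069,0.0132,0.002],"delta_rot":[0.007,-0.001,0],"grip":-0.5},
  {"translation":[0.069,0.0132,0.002],"delta_rot":[0.007,-0.001,0],"grip":1},
  {"translation":[0.069,0.0132,0.002],"delta_rot":[0.007,-0.001,0],"grip":1},
  {"translation":[0.069,0.0132,0.002],"delta_rot":[0.007,-0.001,0],"grip":1},
])

```text
time: 24.57
position: [0.5563, -0.4264, 0.0355]
orientation: [-2.222, 0.002, 2.22]
contact_force: [0.1, -0.6, -0.4]
gripper_width: 0.576
```

>>> drive_tool([
  {"translation":[0,0,0],"delta_rot":[0,0,0],"grip":1},
  {"translation":[0,0,0],"delta_rot":[0,0,0],"grip":1},
  {"translation":[0,0,0],"delta_rot":[0,0,0],"grip":1},
  {"translation":[0,0,0],"delta_rot":[0,0,0],"grip":1},
])

```text
time: 24.9
position: [0.5561, -0.4262, 0.0352]
orientation: [-2.222, 0.002, 2.221]
contact_force: [-1.6, 0.6, 7.7]
gripper_width: 0.499
```

>>> drive_tool([
  {"translation":[-0.005,0,0],"delta_rot":[0,0,0],"grip":1},
  {"translation":[-0.02,0,0],"delta_rot":[0,0,0],"grip":1},
  {"translation":[-0.05,0,0],"delta_rot":[0,0,0],"grip":1},
  {"translation":[-0.08,0,0],"delta_rot":[0,0,0],"grip":1},
  {"translation":[-0.105,0,0],"delta_rot":[0,0,0],"grip":1},
  {"translation":[-0.105,0,0],"delta_rot":[0,0,0],"grip":1},
])

```text
time: 25.4
position: [0.5577, -0.4273, 0.146]
orientation: [2.226, -0.007, -2.214]
contact_force: [1.9, -0.8, -1.2]
gripper_width: 0.501
```

```bash
python3 - <<'E'
from h import *
st(); d=snap('wrist','w27')
go([.5693,.0561,.14],-89.4)
E
```

```text
t 25.4 pos [ 0.5577 -0.4273  0.146 ] F [ 1.9222 -0.8281 -1.2455] w 0.501
toolaxes cols
 [[ 0.0056 -0.0015 -1.    ]
 [-0.0043 -1.      0.0015]
 [-1.      0.0043 -0.0056]]
q [ 0.7438  0.6327 -0.2013  1.4663  0.1374  1.0492 -1.0596]
dist 0.48307485004010725 translation [ 0.0018 -0.4829 -0.0117] delta_rot [-0.012  -0.0034 -0.0029]
```

View pics/w27.png

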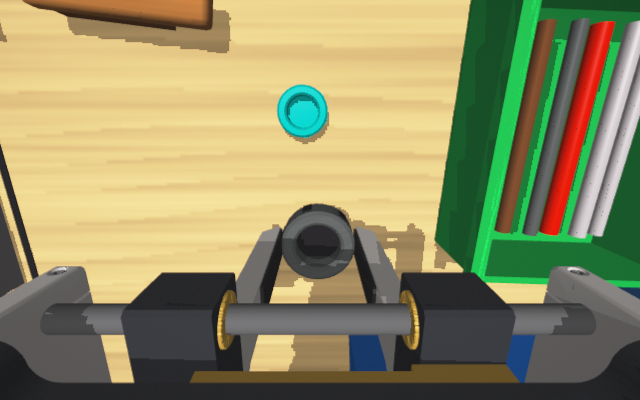

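The nut is held upright (opening 47 mm, so it is the 48 mm nut). Carrying it to its bore.

>>> drive_tool([
  {"translation":[0,-0.035,-0.001],"delta_rot":[-0.012,-0.0034,-0.003],"grip":1},
  {"translation":[0,-0.073,-0.002],"delta_rot":[-0.012,-0.0034,-0.003],"grip":1},
  {"translation":[0,-0.111,-0.003],"delta_rot":[-0.012,-0.0034,-0.003],"grip":1},
  {"translation":[0,-0.149,-0.004],"delta_rot":[-0.012,-0.0034,-0.003],"grip":1},
  {"translation":[0,-0.187,-0.005],"delta_rot":[-0.012,-0.0034,-0.003],"grip":1},
  {"translation":[0,-0.225,-0.006],"delta_rot":[-0.012,-0.0034,-0.003],"grip":1},
  {"translation":[0,-0.263,-0.007],"delta_rot":[-0.012,-0.0034,-0.003],"grip":1},
  {"translation":[0,-0.3,-0.008],"delta_rot":[-0.012,-0.0034,-0.003],"grip":1},
])

```text
time: 26.12
position: [0.5633, -0.1239, 0.1389]
orientation: [2.212, 0.016, -2.223]
contact_force: [0.2, -0.7, -0.9]
gripper_width: 0.505
```

```bash
python3 - <<'E'
from h import *
st()
go([.5693,.0561,.14],-89.4)
E
```

```text
t 26.12 pos [ 0.5633 -0.1239  0.1389] F [ 0.1593 -0.6776 -0.9314] w 0.505
toolaxes cols
 [[-0.005   0.0107 -0.9999]
 [ 0.0035 -0.9999 -0.0107]
 [-1.     -0.0036  0.005 ]]
q [ 0.3836  0.4453 -0.2782  1.802   0.1456  0.92   -1.518 ]
dist 0.18014499941572662 translation [-0.0005 -0.18   -0.0079] delta_rot [0.0003 0.005  0.0036]
```

>>> drive_tool([
  {"translation":[0,-0.036,-0.0015],"delta_rot":[0,0.005,0.003],"grip":1},
  {"translation":[0,-0.072,-0.003],"delta_rot":[0,0.005,0.003],"grip":1},
  {"translation":[0,-0.108,-0.0045],"delta_rot":[0,0.005,0.003],"grip":1},
  {"translation":[0,-0.144,-0.006],"delta_rot":[0,0.005,0.003],"grip":1},
  {"translation":[0,-0.18,-0.008],"delta_rot":[0,0.005,0.003],"grip":1},
  {"translation":[0,-0.18,-0.008],"delta_rot":[0,0.005,0.003],"grip":1},
  {"translation":[0,-0.18,-0.008],"delta_rot":[0,0.005,0.003],"grip":1},
  {"translation":[0,-0.18,-0.008],"delta_rot":[0,0.005,0.003],"grip":1},
])

```text
time: 26.78
position: [0.5698, 0.0537, 0.1393]
orientation: [2.216, 0.012, -2.216]
contact_force: [-0.1, -0.3, -0.7]
gripper_width: 0.501
```

```bash
python3 - <<'E'
from h import *
st(); d=snap('wrist','w28')
go([.5693,.0561,.073],-89.4)
im=cv2.imread('pics/w28.png')
cv2.imwrite('pics/w28c.png',cv2.resize(im[140:300,220:420],None,fx=4,fy=3.5,interpolation=cv2.INTER_CUBIC))
E
```

```text
t 26.78 pos [0.5698 0.0537 0.1393] F [-0.09   -0.2548 -0.704 ] w 0.501
toolaxes cols
 [[-0.0001  0.0107 -0.9999]
 [ 0.0001 -0.9999 -0.0107]
 [-1.     -0.0001  0.0001]]
q [ 0.1106  0.4398 -0.3264  1.816   0.1732  0.9137 -1.8532]
dist 0.066360355485804 translation [ 0.0663 -0.0031  0.0006] delta_rot [-0.001  0.    -0.   ]
```

View pics/w28c.png

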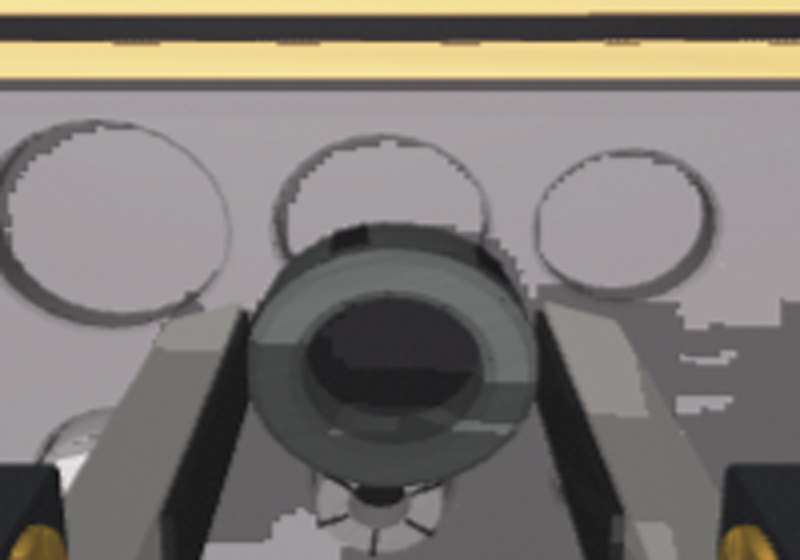

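```bash
python3 - <<'E'
from h import *
d=load('w28'); px=lambda x,y:(x/4+220-.4,y/3.5+140-.4)
h=onz(d,px(393,367),d['pos'][2]-.0352+.024)
l=onz(d,px(274,222),.028);rr=onz(d,px(491,222),.028);far=onz(d,px(385,134),.028)
print('inhand',h-d['pos']); print('bore',(l+rr)/2,rr-l,'far',far,'tcp target', far[0]-.026-(h-d['pos'])[0], ((l+rr)/2)[1]-(h-d['pos'])[1])
E
```

```text
inhand [ 0.0014 -0.0018 -0.0112]
bore [0.5702 0.0544 0.028 ] [ 0.0005 -0.0527  0.    ] far [0.595 0.054 0.028] tcp target 0.5675983046683926 0.05625650533507293
```

>>> drive_tool([
  {"translation":[0.02,-0.003,0.002],"delta_rot":[-0.001,0,0],"grip":1},
  {"translation":[0.045,-0.003,0.002],"delta_rot":[-0.001,0,0],"grip":1},
  {"translation":[0.066,-0.003,0.002],"delta_rot":[-0.001,0,0],"grip":1},
  {"translation":[0.066,-0.003,0.002],"delta_rot":[-0.001,0,0],"grip":1},
  {"translation":[0.066,-0.003,0.002],"delta_rot":[-0.001,0,0],"grip":1},
  {"translation":[0.066,-0.003,0.002],"delta_rot":[-0.001,0,0],"grip":1},
])

```text
time: 27.33
position: [0.5687, 0.0566, 0.0746]
orientation: [2.218, 0.012, -2.215]
contact_force: [0.2, -0.6, -1.5]
gripper_width: 0.498
```

```bash
python3 - <<'E'
from h import *
st(); d=snap('wrist','w29')
go([.5678,.0562,.053],-89.4)
im=cv2.imread('pics/w29.png')
cv2.imwrite('pics/w29c.png',cv2.resize(im[170:300,230:410],None,fx=4.4,fy=4.4,interpolation=cv2.INTER_CUBIC))
E
```

```text
t 27.33 pos [0.5687 0.0566 0.0746] F [ 0.1518 -0.6164 -1.5038] w 0.498
toolaxes cols
 [[ 0.0015  0.0106 -0.9999]
 [ 0.0005 -0.9999 -0.0106]
 [-1.     -0.0005 -0.0015]]
q [ 0.0866  0.527  -0.3051  1.8578  0.2146  0.787  -1.8918]
dist 0.021912033184981167 translation [0.0219 0.0006 0.0012] delta_rot [ 0.0003 -0.0023  0.0006]
```

View pics/w29c.png

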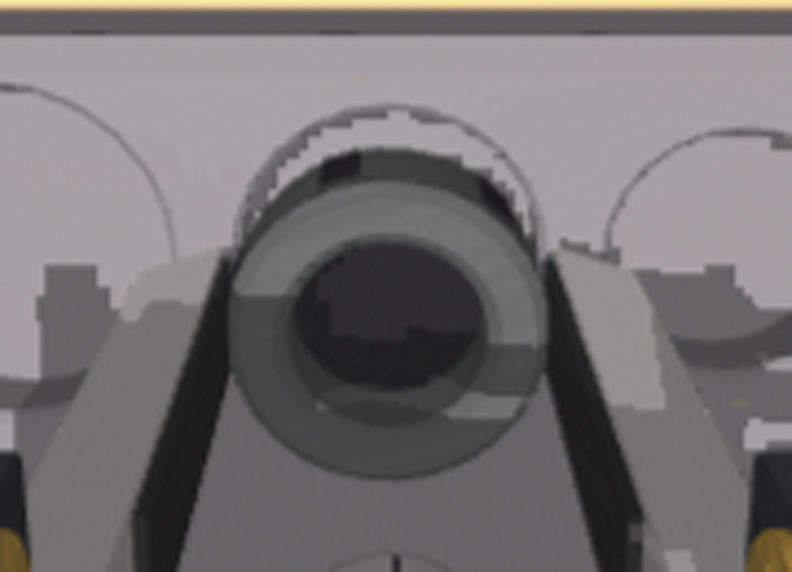

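```bash
python3 - <<'E'
from h import *
d=load('w29'); q=lambda x,y:(x/4.4+230-.4,y/4.4+170-.4)
print('bore far',onz(d,q(390,105),.028),'nut far',onz(d,q(390,147),.0414),onz(d,q(390,147),.0394), 'notch depth?')
print('y: bore',onz(d,q(234,225),.028)[1],onz(d,q(543,225),.028)[1],'nut',onz(d,q(388,330),.063))
E
```

```text
bore far [0.5948 0.0547 0.028 ] nut far [0.5913 0.0547 0.0414] [0.5908 0.0547 0.0394] notch depth?
y: bore 0.08117737571652903 0.02836168583895907 nut [0.5698 0.0548 0.063 ]
```

y is aligned. In x, the top and bottom estimates straddle zero (-1 and +1 mm). I'll stay here and lower gently while watching the force.

>>> drive_tool([
  {"translation":[0.005,0,0],"delta_rot":[0,-0.001,0],"grip":1},
  {"translation":[0.009,0,0],"delta_rot":[0,-0.001,0],"grip":1},
  {"translation":[0.012,0,0],"delta_rot":[0,-0.001,0],"grip":1},
  {"translation":[0.014,0,0],"delta_rot":[0,-0.001,0],"grip":1},
  {"translation":[0.014,0,0],"delta_rot":[0,-0.001,0],"grip":1},
])

```text
time: 27.8
position: [0.5679, 0.0572, 0.059]
orientation: [2.215, 0.013, -2.217]
contact_force: [0.5, 0.4, -1.0]
gripper_width: 0.5
```

>>> drive_tool([
  {"translation":[0.003,0,0],"delta_rot":[0,0,0],"grip":1},
  {"translation":[0.006,0,0],"delta_rot":[0,0,0],"grip":1},
  {"translation":[0.0075,0,0],"delta_rot":[0,0,0],"grip":1},
  {"translation":[0.0075,0,0],"delta_rot":[0,0,0],"grip":1},
])

```text
time: 28.13
position: [0.5679, 0.0572, 0.0515]
orientation: [2.215, 0.013, -2.217]
contact_force: [-1.1, 0.4, -1.5]
gripper_width: 0.498
```

```bash
python3 - <<'E'
from h import *
st(); d=snap('wrist','w30')
im=cv2.imread('pics/w30.png')
cv2.imwrite('pics/w30c.png',cv2.resize(im[170:300,230:410],None,fx=4.4,fy=4.4,interpolation=cv2.INTER_CUBIC))
E
```

```text
t 28.13 pos [0.5679 0.0572 0.0515] F [-1.0598  0.4438 -1.4756] w 0.498
toolaxes cols
 [[-0.001   0.0117 -0.9999]
 [ 0.0005 -0.9999 -0.0117]
 [-1.     -0.0005  0.001 ]]
q [ 0.0771  0.5618 -0.2951  1.867   0.2292  0.7466 -1.9035]
```

View pics/w30c.png

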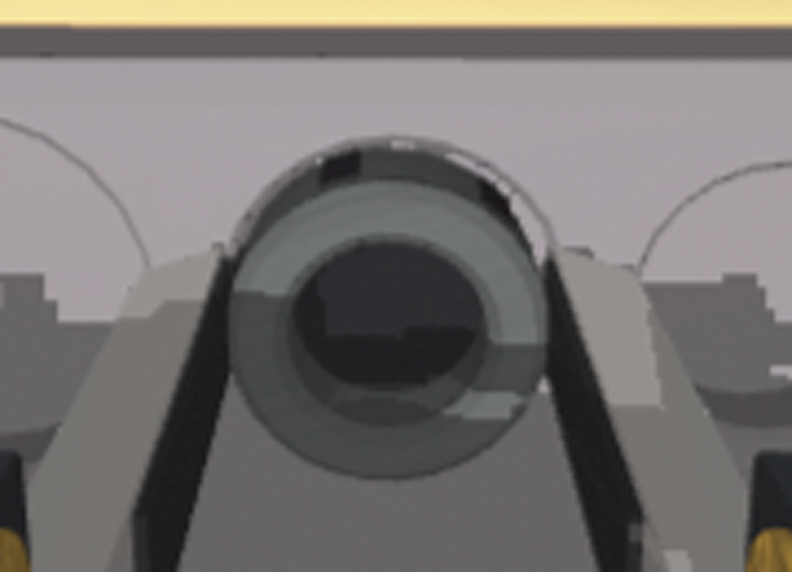

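The nut is in the bore with no contact force. Releasing.

>>> drive_tool([
  {"translation":[0,0,0],"delta_rot":[0,0,0],"grip":-0.3},
  {"translation":[0,0,0],"delta_rot":[0,0,0],"grip":-0.3},
  {"translation":[0,0,0],"delta_rot":[0,0,0],"grip":-0.3},
  {"translation":[0,0,0],"delta_rot":[0,0,0],"grip":-0.3},
  {"translation":[-0.02,0,0],"delta_rot":[0,0,0],"grip":-0.3},
  {"translation":[-0.05,0,0],"delta_rot":[0,0,0],"grip":-0.3},
  {"translation":[-0.09,0,0],"delta_rot":[0,0,0],"grip":-0.3},
  {"translation":[-0.13,0.03,0],"delta_rot":[0,0,0],"grip":-0.3},
])

```text
time: 28.85
position: [0.5682, 0.0365, 0.1776]
orientation: [2.214, 0.022, -2.214]
contact_force: [0.2, 0.8, 0.5]
gripper_width: 0.648
```

>>> drive_tool([
  {"translation":[-0.03,0.035,0.02],"delta_rot":[0,0,0],"grip":-0.3},
  {"translation":[-0.05,0.06,0.03],"delta_rot":[0,0,0],"grip":-0.3},
  {"translation":[-0.05,0.06,0.03],"delta_rot":[0,0,0],"grip":-0.3},
])

```text
time: 29.1
position: [0.5392, -0.0341, 0.2299]
orientation: [2.223, 0.004, -2.212]
contact_force: [1.0, -1.5, 0.6]
gripper_width: 0.651
```

```bash
python3 - <<'E'
from h import *
st(); d=snap('wrist','w31'); snap('top','top31'); snap('scene','s31')
im=cv2.imread('pics/s31.png')
cv2.imwrite('pics/s31a.png',cv2.resize(im[95:265,240:470],None,fx=3.4,fy=3.4,interpolation=cv2.INTER_CUBIC))
E
```

```text
t 29.1 pos [ 0.5392 -0.0341  0.2299] F [ 0.9769 -1.488   0.6297] w 0.651
toolaxes cols
 [[ 0.005   0.0055 -1.    ]
 [-0.0022 -1.     -0.0055]
 [-1.      0.0023 -0.0049]]
q [ 0.2749  0.2739 -0.3207  1.8147  0.1004  1.0635 -1.6484]
```

View pics/w31.png

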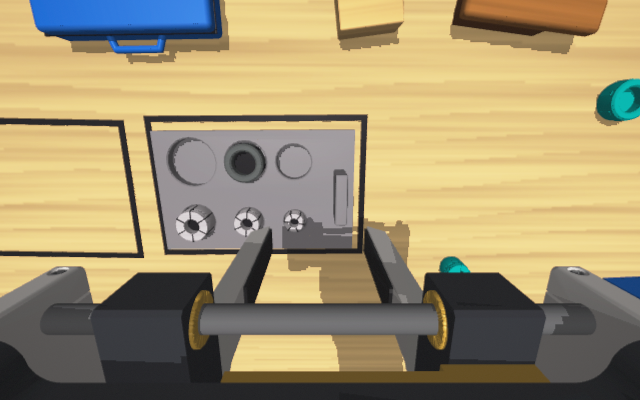

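View pics/s31a.png

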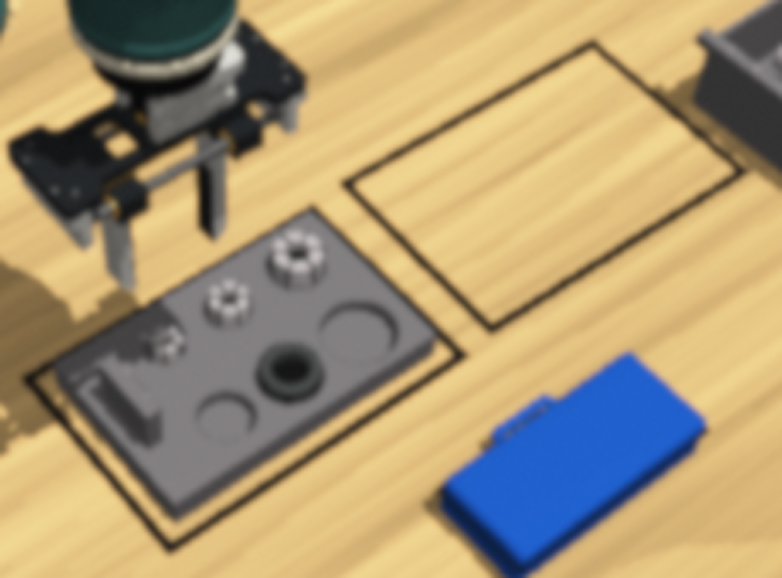

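```bash
python3 - <<'E'
from outl import *
import outl
def seg(fn,a,b):
    # edges() treats 4 corners; use pair
    return edges(fn,[a,b,None,None])[0]
E=[seg('w24',(2,70),(232,75)),seg('w24',(233,75),(240,235)),seg('w24',(239,235),(16,231)),seg('w24',(14,228),(2,172))]
print('home w24',fit(E))
for fn,c in [('top8',[(153,191),(251,193),(249,258),(150,256)]),('scene0',[(457,146),(384.5,191),(343,149.5),(414,108)])]:
    if fn=='scene0': fn='s31'
    f=fit(edges(fn,c)); print('home',fn,f,np.degrees(f[0][2]))
c=[(146,118),(366,117),(362,251),(165,252)]
f=fit(edges('w31',c));print('fill w31',f)
im=cv2.imread('pics/w31.png')
cv2.imwrite('pics/w31c.png',cv2.resize(im[105:260,130:380],None,fx=3.2,fy=3.2,interpolation=cv2.INTER_CUBIC))
E
```

```text
home w24 (array([ 0.5219,  0.3626, -0.0131,  0.0077]), np.float64(0.0009612212341046011), [97, 68, 94, 21])
home top8 (array([ 0.5212,  0.3658, -0.0113,  0.0083]), np.float64(0.00042936298311791723), [42, 28, 42, 25]) -0.6479985397768037
home s31 (array([ 0.5185,  0.3674, -0.0099,  0.01  ]), np.float64(0.005262942779742655), [30, 21, 5, 5]) -0.5648020978033282
fill w31 (array([0.5272, 0.0445, 0.0105, 0.0081]), np.float64(0.0009825124691604265), [93, 52, 68, 57])
```

View pics/w31c.png

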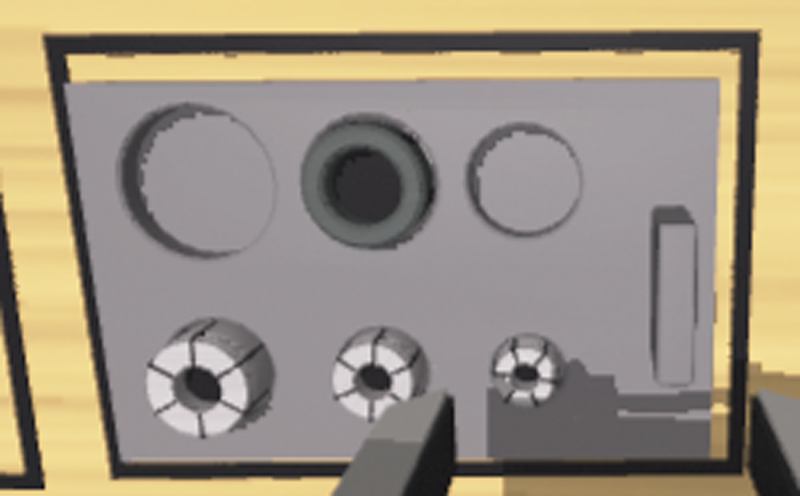

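```bash
cat > rackfit.py <<'E'
from h import *
from scipy.optimize import least_squares
deck=[(.078,.125,.028),(.078,-.125,.028),(-.078,-.125,.028),(-.078,.125,.028)]
rib=[(.03,-.099,.072),(.03,-.113,.072),(-.03,-.113,.072),(-.03,-.099,.072)]
def W(p,m): 
    x,y,th=p;c,s=np.cos(th),np.sin(th); return [x+c*m[0]-s*m[1],y+s*m[0]+c*m[1],m[2]]
def rf(d,co,a,x0):
    mods=deck+rib
    res=lambda p:np.concatenate([proj(d,W(p,m))-a(uv) for m,uv in zip(mods,co) if uv is not None])
    f=least_squares(res,x0,loss='soft_l1'); return f.x,np.round(res(f.x),1)
E
python3 - <<'E'
from rackfit import *
d=load('w31'); p,rs=rf(d,[(65,82),(719,79),(713,460),(118,459)],lambda q:np.array(q)/3.2+[130,105]-.35,[.53,.043,.01])
print(p,np.degrees(p[2]),rs)
rib=np.array(W(p,(0,-.106,.072))); print('rib est',rib)
h=[.5219,.3630,-.0125]; r2=np.array(W(h,(0,-.106,.072))); print('home rib est',r2,'shift',r2-rib,'turn',h[2]-p[2])
s=r.state(); go([rib[0]+.0005,rib[1]+.002,.15],-90+np.degrees(p[2]))
E
```

```text
[0.5289 0.0429 0.0074] 0.4257007849399533 [-0.6 -0.2  1.   0.2 -0.7 -0.3  0.4  0.5]
rib est [ 0.5296 -0.0631  0.072 ]
home rib est [0.5206 0.257  0.072 ] shift [-0.0091  0.3201  0.    ] turn -0.019929880325526478
dist 0.08281542330899852 translation [0.0754 0.0329 0.0094] delta_rot [ 0.0038 -0.0002  0.0005]
```

>>> drive_tool([
  {"translation":[0.0,0.025,0.0094],"delta_rot":[0.003,0,0],"grip":0.1},
  {"translation":[0.03,0.0325,0.0094],"delta_rot":[0.003,0,0],"grip":0.1},
  {"translation":[0.06,0.0325,0.0094],"delta_rot":[0.003,0,0],"grip":0.1},
  {"translation":[0.075,0.0325,0.0094],"delta_rot":[0.003,0,0],"grip":0.1},
  {"translation":[0.075,0.0325,0.0094],"delta_rot":[0.003,0,0],"grip":0.1},
  {"translation":[0.075,0.0325,0.0094],"delta_rot":[0.003,0,0],"grip":0.1},
  {"translation":[0.075,0.0325,0.0094],"delta_rot":[0.003,0,0],"grip":0.1},
])

```text
time: 29.83
position: [0.5307, -0.0599, 0.1509]
orientation: [2.217, 0.012, -2.217]
contact_force: [-0.0, -0.4, 0.3]
gripper_width: 0.449
```

```bash
python3 - <<'E'
from h import *
st(); d=snap('wrist','w32')
go([.530,-.0611,.055],-89.5)
im=cv2.imread('pics/w32.png')
cv2.imwrite('pics/w32c.png',cv2.resize(im[130:300,220:420],None,fx=4,fy=3.4,interpolation=cv2.INTER_CUBIC))
E
```

```text
t 29.83 pos [ 0.5307 -0.0599  0.1509] F [-0.0339 -0.3785  0.2704] w 0.449
toolaxes cols
 [[ 0.0001  0.0099 -1.    ]
 [ 0.0009 -1.     -0.0099]
 [-1.     -0.0009 -0.0001]]
q [ 0.3016  0.358  -0.2974  1.902   0.1303  0.9002 -1.6201]
dist 0.09620943062331626 translation [0.0962 0.001  0.0009] delta_rot [ 0.0009 -0.0008  0.0006]
```

View pics/w32c.png

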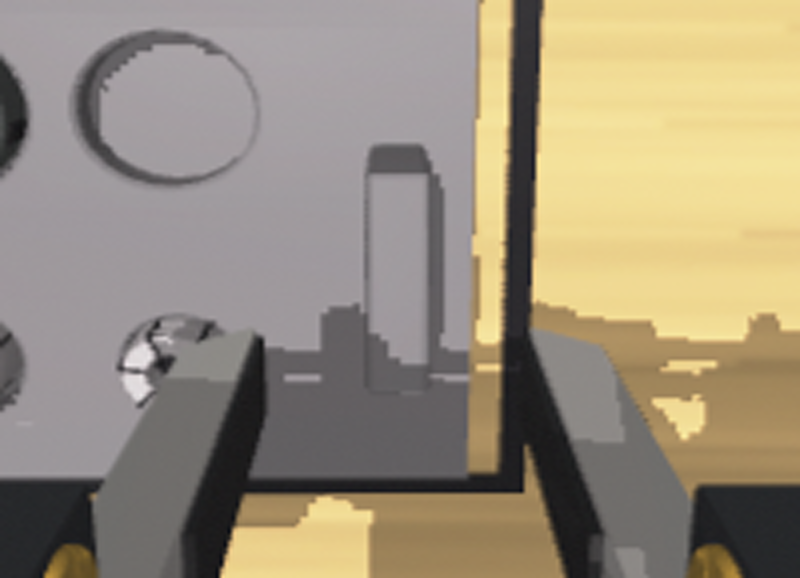

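>>> drive_tool([
  {"translation":[0.035,0.001,0.001],"delta_rot":[0.001,-0.001,0],"grip":0.1},
  {"translation":[0.065,0.001,0.001],"delta_rot":[0.001,-0.001,0],"grip":0.1},
  {"translation":[0.085,0.001,0.001],"delta_rot":[0.001,-0.001,0],"grip":0.1},
  {"translation":[0.095,0.001,0.001],"delta_rot":[0.001,-0.001,0],"grip":0.1},
  {"translation":[0.095,0.001,0.001],"delta_rot":[0.001,-0.001,0],"grip":0.1},
  {"translation":[0.095,0.001,0.001],"delta_rot":[0.001,-0.001,0],"grip":0.1},
  {"translation":[0.095,0.001,0.001],"delta_rot":[0.001,-0.001,0],"grip":1},
  {"translation":[0.095,0.001,0.001],"delta_rot":[0.001,-0.001,0],"grip":1},
])

```text
time: 30.55
position: [0.53, -0.0619, 0.0567]
orientation: [2.219, 0.009, -2.217]
contact_force: [0.6, -0.3, -0.6]
gripper_width: 0.343
```

>>> drive_tool([
  {"translation":[0,0,0],"delta_rot":[0,0,0],"grip":1},
  {"translation":[0,0,0],"delta_rot":[0,0,0],"grip":1},
  {"translation":[0,0,0],"delta_rot":[0,0,0],"grip":1},
  {"translation":[0,0,0],"delta_rot":[0,0,0],"grip":1},
  {"translation":[0,0,0],"delta_rot":[0,0,0],"grip":1},
  {"translation":[0,0,0],"delta_rot":[0,0,0],"grip":1},
])

```text
time: 31.05
position: [0.5294, -0.0616, 0.0558]
orientation: [2.217, 0.009, -2.219]
contact_force: [-0.8, 1.3, 7.1]
gripper_width: 0.147
```

```bash
python3 - <<'E'
from h import *
s=st(); p=np.array(s['position'])
go([p[0]-.0091,p[1]+.3201,p[2]],-89.45-1.15)
E
```

```text
t 31.05 pos [ 0.5294 -0.0616  0.0558] F [-0.7514  1.2794  7.1124] w 0.147
toolaxes cols
 [[-0.0008  0.0079 -1.    ]
 [ 0.0005 -1.     -0.0079]
 [-1.     -0.0005  0.0008]]
q [ 0.273   0.4984 -0.2643  1.9608  0.1927  0.7071 -1.6707]
dist 0.3202293240788544 translation [ 0.0002 -0.3202  0.0066] delta_rot [0.0184 0.0008 0.0005]
```

>>> drive_tool([
  {"translation":[0,-0.005,0],"delta_rot":[0,0,0],"grip":1},
  {"translation":[0,-0.014,0],"delta_rot":[0,0,0],"grip":1},
  {"translation":[0,-0.027,0.0005],"delta_rot":[0.001,0,0],"grip":1},
  {"translation":[0,-0.041,0.0008],"delta_rot":[0.003,0,0],"grip":1},
  {"translation":[0,-0.055,0.001],"delta_rot":[0.004,0,0],"grip":1},
  {"translation":[0,-0.069,0.0013],"delta_rot":[0.005,0,0],"grip":1},
  {"translation":[0,-0.083,0.0016],"delta_rot":[0.006,0,0],"grip":1},
  {"translation":[0,-0.097,0.002],"delta_rot":[0.007,0,0],"grip":1},
])

```text
time: 31.72
position: [0.5268, 0.0342, 0.0558]
orientation: [2.221, -0.002, -2.222]
contact_force: [1.0, -9.5, 5.7]
gripper_width: 0.145
```

```bash
python3 - <<'E'
from h import *
s=st(); snap('scene','s33')
go([.5203,.2585,.0558],-90.65)
im=cv2.imread('pics/s33.png')
cv2.imwrite('pics/s33a.png',cv2.resize(im[95:265,240:470],None,fx=3.4,fy=3.4,interpolation=cv2.INTER_CUBIC))
E
```

```text
t 31.72 pos [0.5268 0.0342 0.0558] F [ 0.9852 -9.468   5.6645] w 0.145
toolaxes cols
 [[-0.0006 -0.001  -1.    ]
 [-0.001  -1.      0.001 ]
 [-1.      0.001   0.0006]]
q [ 0.1     0.4924 -0.2744  1.973   0.201   0.7026 -1.8694]
dist 0.22084910444020386 translation [ 0.0002 -0.2208  0.0059] delta_rot [0.0132 0.0005 0.0008]
```

View pics/s33a.png

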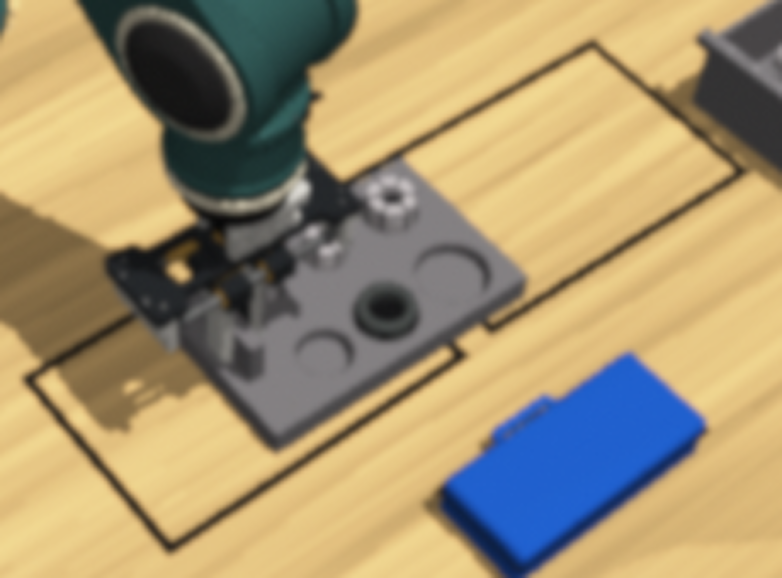

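It follows straight, with the parts seated. Continuing.

>>> drive_tool([
  {"translation":[0,-0.014,0.0004],"delta_rot":[0.001,0,0],"grip":1},
  {"translation":[0,-0.028,0.0008],"delta_rot":[0.002,0,0],"grip":1},
  {"translation":[0,-0.042,0.0011],"delta_rot":[0.003,0,0],"grip":1},
  {"translation":[0,-0.056,0.0015],"delta_rot":[0.004,0,0],"grip":1},
  {"translation":[0,-0.07,0.0019],"delta_rot":[0.005,0,0],"grip":1},
  {"translation":[0,-0.084,0.0022],"delta_rot":[0.006,0,0],"grip":1},
  {"translation":[0,-0.098,0.0026],"delta_rot":[0.006,0,0],"grip":1},
  {"translation":[0,-0.112,0.003],"delta_rot":[0.007,0,0],"grip":1},
])

```text
time: 32.43
position: [0.5239, 0.1458, 0.0558]
orientation: [-2.217, 0.01, 2.219]
contact_force: [-0.5, -10.2, 8.8]
gripper_width: 0.148
```

```bash
python3 - <<'E'
from h import *
s=st()
go([.5203,.2585,.0558],-90.65)
E
```

```text
t 32.43 pos [0.5239 0.1458 0.0558] F [ -0.4822 -10.2423   8.7581] w 0.148
toolaxes cols
 [[-0.0008 -0.0081 -1.    ]
 [-0.0013 -1.      0.0081]
 [-1.      0.0013  0.0008]]
q [-0.1004  0.5159 -0.2839  1.9332  0.212   0.7222 -2.0881]
dist 0.11273216314174683 translation [-0.0001 -0.1126  0.0045] delta_rot [ 0.0033  0.0008 -0.0013]
```

>>> drive_tool([
  {"translation":[0,-0.015,0.0006],"delta_rot":[0.001,0,0],"grip":1},
  {"translation":[0,-0.03,0.0012],"delta_rot":[0.001,0,0],"grip":1},
  {"translation":[0,-0.045,0.0018],"delta_rot":[0.002,0,0],"grip":1},
  {"translation":[0,-0.06,0.0024],"delta_rot":[0.002,0,0],"grip":1},
  {"translation":[0,-0.075,0.003],"delta_rot":[0.003,0,0],"grip":1},
  {"translation":[0,-0.089,0.0036],"delta_rot":[0.003,0,0],"grip":1},
  {"translation":[0,-0.1,0.004],"delta_rot":[0.003,0,0],"grip":1},
  {"translation":[0,-0.107,0.0043],"delta_rot":[0.003,0,0],"grip":1},
])

```text
time: 33.1
position: [0.5202, 0.2537, 0.0558]
orientation: [-2.216, 0.012, 2.218]
contact_force: [-0.3, -12.0, 10.6]
gripper_width: 0.147
```

>>> drive_tool([
  {"translation":[0,-0.003,0],"delta_rot":[0,0,0],"grip":1},
  {"translation":[0,-0.003,0],"delta_rot":[0,0,0],"grip":1},
  {"translation":[0,-0.003,0],"delta_rot":[0,0,0],"grip":1},
])

```text
time: 33.35
position: [0.5202, 0.2568, 0.0558]
orientation: [-2.216, 0.01, 2.217]
contact_force: [1.1, -1.9, 4.4]
gripper_width: 0.147
```

```bash
python3 - <<'E'
from h import *
s=st(); snap('wrist','w34'); snap('scene','s34')
go([.5203,.2585,.0558],-90.65)
im=cv2.imread('pics/s34.png')
cv2.imwrite('pics/s34a.png',cv2.resize(im[95:265,280:470],None,fx=4,fy=3.5,interpolation=cv2.INTER_CUBIC))
E
```

```text
t 33.35 pos [0.5202 0.2568 0.0558] F [ 1.1268 -1.8709  4.3797] w 0.147
toolaxes cols
 [[-0.0008 -0.0096 -1.    ]
 [ 0.0002 -1.      0.0096]
 [-1.     -0.0002  0.0008]]
q [-0.2864  0.5675 -0.2896  1.8421  0.2228  0.7642 -2.2753]
dist 0.001742345125283549 translation [ 0.     -0.0017 -0.    ] delta_rot [0.0016 0.0007 0.0004]
```

View pics/w34.png

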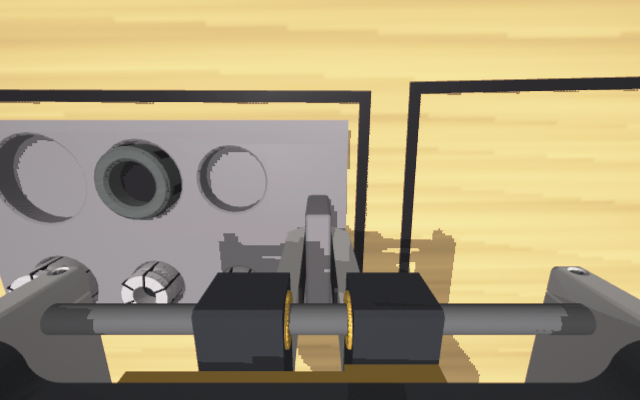

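View pics/s34a.png

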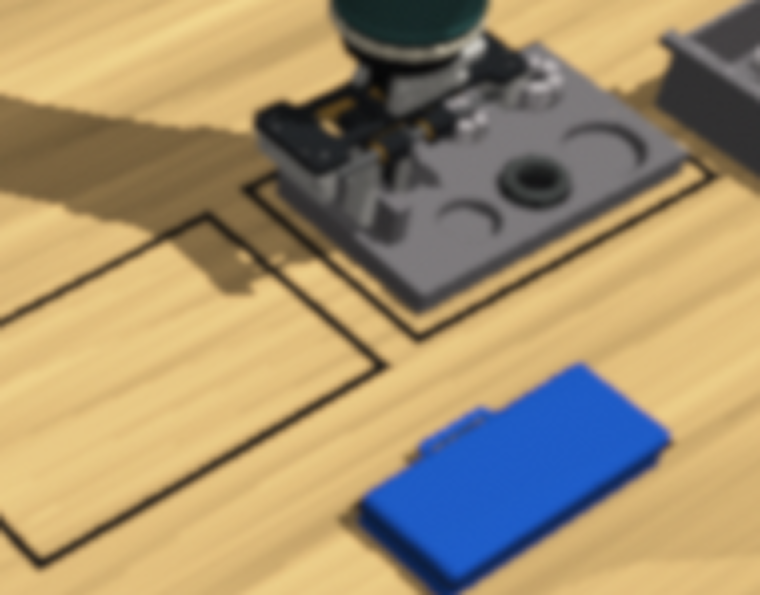

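```bash
python3 - <<'E'
from h import *
im=cv2.imread('pics/w34.png'); cv2.imwrite('pics/w34c.png',cv2.resize(im[80:200,220:420],None,fx=4,fy=4,interpolation=cv2.INTER_CUBIC))
E
```

```text
(no output)
```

View pics/w34c.png

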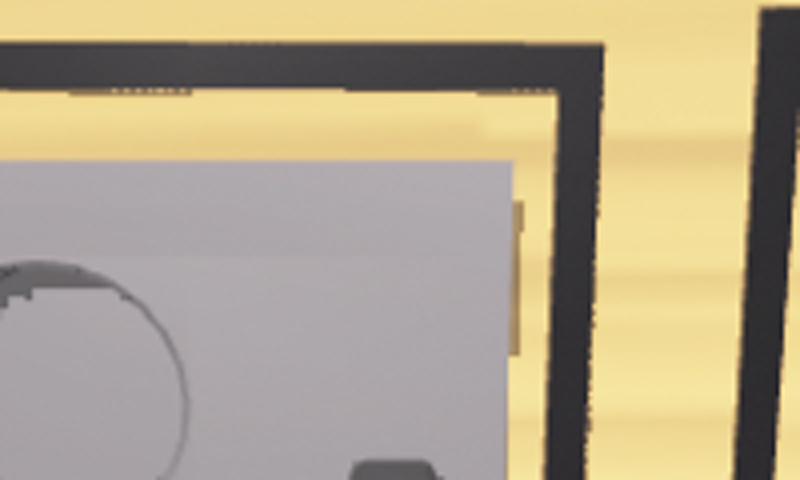

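```bash
python3 - <<'E'
from h import *
d=load('w34'); q=lambda x,y:(x/4+220-.4,y/4+80-.4)
for x in (60,500): print('x gap at',x, onz(d,q(x,90+ (1 if x>300 else 0)),0)[0]-onz(d,q(x,160+(2 if x>300 else 0)),.028)[0])
a=onz(d,q(513,165),.028);b=onz(d,q(506,478),.028);l1=onz(d,q(557,95),0);l2=onz(d,q(545,478),0)
print(a,b,l1,l2,'ygap',a[1]-np.interp(a[0],[l2[0],l1[0]],[l2[1],l1[1]]),b[1]-np.interp(b[0],[l2[0],l1[0]],[l2[1],l1[1]]))
e=onz(d,q(0,158.5),.028);f=onz(d,q(510,161),.028); print('rack yaw',np.degrees(np.arctan2(-(e-f)[0],(e-f)[1])))
E
```

```text
x gap at 60 0.01207177431238382
x gap at 500 0.012109913673484907
[0.5974 0.2355 0.028 ] [0.5469 0.2358 0.028 ] [0.6092 0.2251 0.    ] [0.5392 0.2255 0.    ] ygap 0.010285584116493551 0.010296505346669649
rack yaw -0.8511393899543643
```

Gaps: +x side 12.1 mm at both ends, -y side 10.3 mm at both ends (ideal 12), and parallel. Nudging 1.7 mm in +y.

>>> drive_tool([
  {"translation":[0,-0.001,0],"delta_rot":[0,0,0],"grip":1},
  {"translation":[0,-0.0017,0],"delta_rot":[0,0,0],"grip":1},
  {"translation":[0,-0.0017,0],"delta_rot":[0,0,0],"grip":1},
  {"translation":[0,-0.0017,0],"delta_rot":[0,0,0],"grip":1},
])

```text
time: 33.78
position: [0.5203, 0.2568, 0.0558]
orientation: [-2.215, 0.014, 2.218]
contact_force: [-1.6, -11.3, 12.0]
gripper_width: 0.148
```

>>> drive_tool([
  {"translation":[0,0,0],"delta_rot":[0,0,0],"grip":0.2},
  {"translation":[0,0,0],"delta_rot":[0,0,0],"grip":0.2},
  {"translation":[0,0,0],"delta_rot":[0,0,0],"grip":0.2},
  {"translation":[0,0,0],"delta_rot":[0,0,0],"grip":0.2},
  {"translation":[-0.02,0,0],"delta_rot":[0,0,0],"grip":0.2},
  {"translation":[-0.05,0,0],"delta_rot":[0,0,0],"grip":0.2},
  {"translation":[-0.09,0,0],"delta_rot":[0,0,0],"grip":0},
  {"translation":[-0.13,0,0],"delta_rot":[0,0,0],"grip":0},
])

```text
time: 34.45
position: [0.5192, 0.2588, 0.1865]
orientation: [-2.213, 0.01, 2.22]
contact_force: [1.0, 0.4, 0.8]
gripper_width: 0.488
```

>>> drive_tool([
  {"translation":[-0.03,0.03,0],"delta_rot":[0,0,0],"grip":-0.5},
  {"translation":[-0.05,0.06,0],"delta_rot":[0,0,0],"grip":-0.5},
  {"translation":[-0.05,0.09,0],"delta_rot":[0,0,0],"grip":-1},
  {"translation":[-0.05,0.09,0],"delta_rot":[0,0,0],"grip":-1},
])

```text
time: 34.78
position: [0.5202, 0.1633, 0.2367]
orientation: [-2.216, 0.018, 2.213]
contact_force: [0.5, -1.4, -0.1]
gripper_width: 0.749
```

```bash
python3 - <<'E'
from h import *
s=st(); snap('wrist','w35'); snap('scene','s35'); snap('top','top35')
im=cv2.imread('pics/s35.png')
cv2.imwrite('pics/s35a.png',cv2.resize(im[95:265,280:470],None,fx=4,fy=3.5,interpolation=cv2.INTER_CUBIC))
E
```

```text
t 34.78 pos [0.5202 0.1633 0.2367] F [ 0.4556 -1.4429 -0.1105] w 0.749
toolaxes cols
 [[ 0.0011 -0.0151 -0.9999]
 [-0.001  -0.9999  0.0151]
 [-1.      0.0009 -0.0011]]
q [-0.1026  0.2777 -0.3094  1.7923  0.096   1.0854 -2.0315]
```

View pics/w35.png

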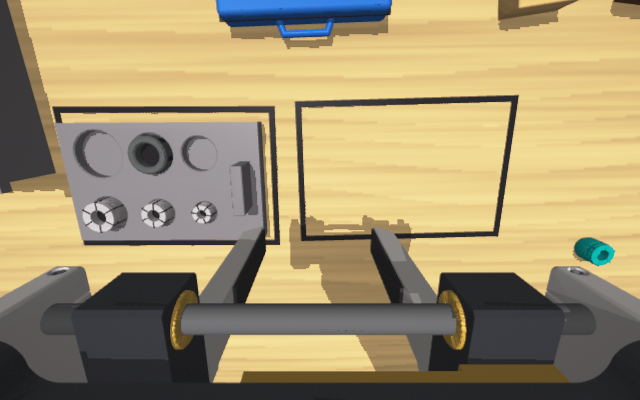

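View pics/s35a.png

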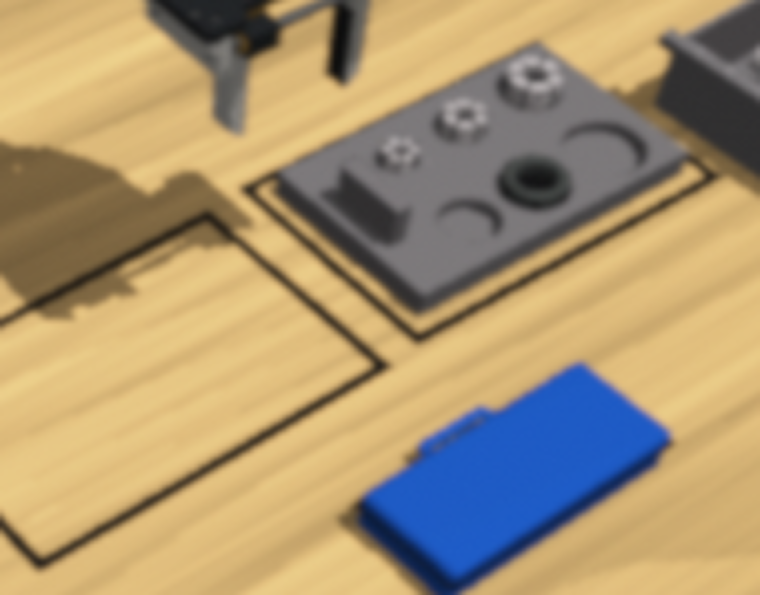

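```bash
python3 - <<'E'
from h import *
im=cv2.imread('pics/w35.png'); cv2.imwrite('pics/w35c.png',cv2.resize(im[95:255,45:290],None,fx=3.2,fy=3.2,interpolation=cv2.INTER_CUBIC))
im=cv2.imread('pics/top35.png'); cv2.imwrite('pics/top35c.png',cv2.resize(im[180:270,130:270],None,fx=5.6,fy=5.6,interpolation=cv2.INTER_CUBIC))
E
```

```text
(no output)
```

View pics/w35c.png

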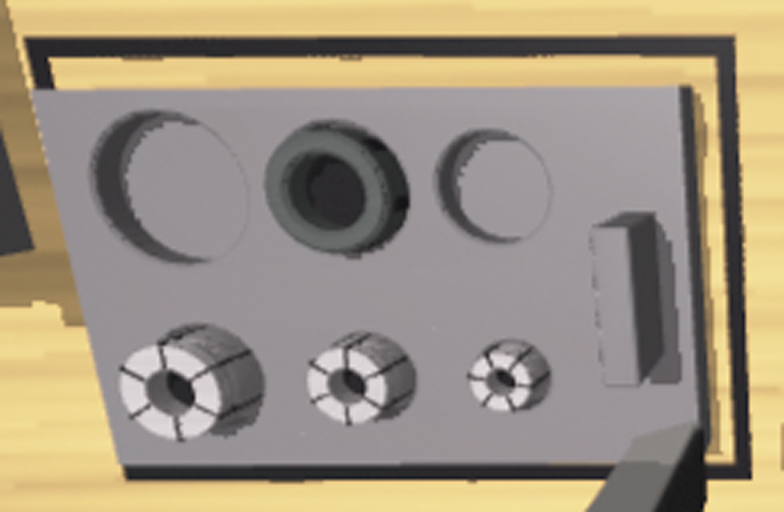

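View pics/top35c.png

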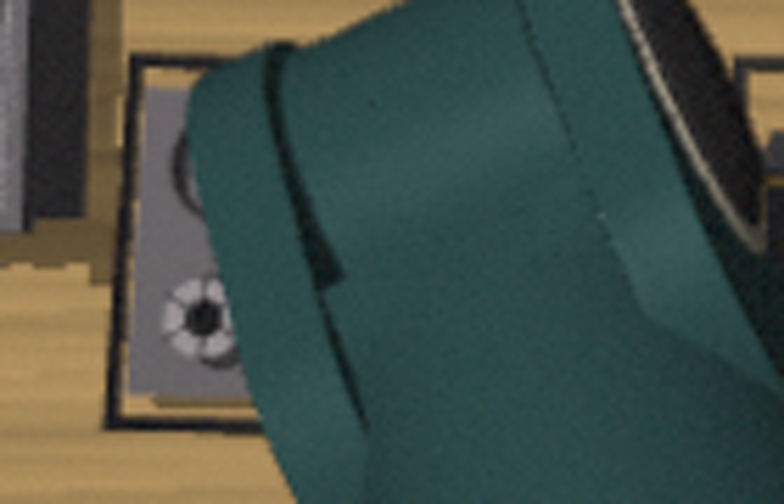

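View pics/top35.png

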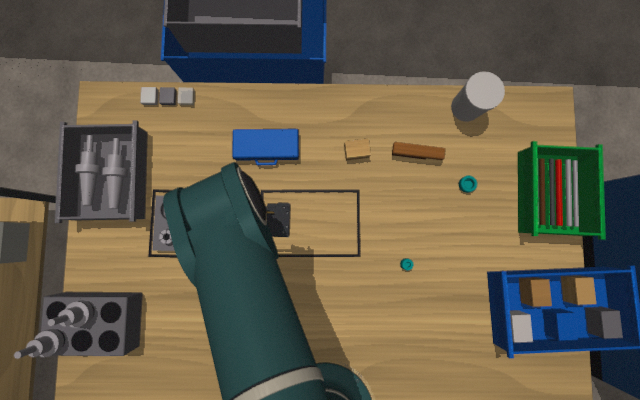

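```bash
python3 - <<'E'
from rackfit import *
from parts import circ
d=load('w35'); a=lambda q:np.array(q)/3.2+[45,95]-.35
p,rs=rf(d,[(33,90),(681,87),None,(122,463),(593,226),(630,224),(642,383),(605,386)],a,[.52,.36,-.01])
print(p,np.degrees(p[2]),rs)
from outl import edges,fit
seg=lambda A,B: edges('w35',[A,B,None,None],half=5)[0]
E=[seg((56,109.5),(273,109.5)),seg((272.5,110),(277,242)),None,None]
def fitlw(E):
    from scipy.optimize import least_squares
    def res(q):
        cx,cy,th=q;c,s=np.cos(th),np.sin(th);o=[]
        u=E[0]-[cx,cy];o.append(c*u[:,0]+s*u[:,1]-.0939)
        u=E[1]-[cx,cy];o.append(-s*u[:,0]+c*u[:,1]+.1409)
        return np.concatenate(o)
    f=least_squares(res,[.52,.363,0],loss='soft_l1',f_scale=.001);return f.x
h=fitlw(E);print('home',h,np.degrees(h[2]),'rack-home',p-h)
for nm,m,rd,bb in [('nm',(.039,.011,.038),.024,(265,121,392,255)),('cl',(-.039,.079,.048),.0205,(120,342,221,440)),('cm',(-.039,.011,.044),.0165,(307,345,387,425)),('cs',(-.039,-.049,.040),.013,(468,347,533,411))]:
    pr=circ(d,W(p,m),rd); ob=np.r_[a(bb[:2]),a(bb[2:])]
    print(nm,'pred',pr,'obs',ob)
E
```

```text
[ 0.5224  0.3594 -0.0072] -0.4125808277209739 [-0.7 -0.5  0.3 -1.3 -0.4  0.9 -0.5 -0.4  0.4  0.1  0.6  1.2  0.2  0.4]
home [ 0.5216  0.3627 -0.0131] -0.753353619269948 rack-home [ 0.0007 -0.0033  0.0059]
nm pred [127.7193 134.3434 167.212  173.6314] obs [127.4625 132.4625 167.15   174.3375]
cl pred [ 82.8717 202.025  115.8679 232.736 ] obs [ 82.15   201.525  113.7125 232.15  ]
cm pred [141.6927 203.7777 167.7498 228.2778] obs [140.5875 202.4625 165.5875 227.4625]
cs pred [192.6713 205.1616 212.89   224.2945] obs [190.9    203.0875 211.2125 223.0875]
```

```bash
python3 - <<'E'
from h import *
s=st(); print(workorder.close_job())
E
```

```text
t 34.93 pos [0.519  0.1691 0.2353] F [-0.5769  0.3232  0.2674] w 0.876
toolaxes cols
 [[-0.0015 -0.0094 -1.    ]
 [ 0.0008 -1.      0.0094]
 [-1.     -0.0008  0.0015]]
q [-0.1082  0.2818 -0.3144  1.7908  0.0959  1.0851 -2.0361]
the job is handed in; nothing more can be done
None
```

I slid the rack by its rib onto the fill outline and dropped in every part that was there: collet_s, collet_m, collet_l and nut_m. nut_s and nut_l were not on the bench. I then slid the filled rack back home, let go with the gripper clear of it, and handed the job in at about 35 s.

**Last checks that agreed:**
- The tops of all four parts lie within about 2 px of where fully seated parts should appear.
- Only the two turquoise look-alikes are left among the parts. The block, case and brush look unmoved by eye.
- The rack stands inside its home outline with a 12 mm gap on the +x side at both ends, measured before a final nudge. Its turn differs from the outline by less than about 0.4°, which is close to the measuring error.

**Checks that were off:**
- The final 1.7 mm nudge in +y barely took: the TCP reading did not change during it. The rack sits about 2–3 mm towards -y of the outline's centre, still about 9–10 mm clear of the line.
- The wrist camera showed a steady y bias of about 2 mm against the jaws, which I corrected for when placing.
- In the grip, nut_m's top and bottom x estimates differed by about 2.5 mm, so it may have been slightly tilted in the jaws. It went into its bore without resistance and looks level.

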